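Rescue the fallen bottle and close the copy frame

TASK

The square bottle has been knocked over onto the test sheet in the open copy frame. Set it down standing upright in the empty bay of the bottle tray (do not drop it in), then swing the frame's clear cover over and lower it gently until it lies fully closed. Do not knock the light bar above the frame, and leave everything else on the table where it is.

Things in the scene. Friction and masses are not known exactly. Their poses are not given: they have to be found in the camera images.
- frame: Fixed copy frame: white baseboard 265 x 340 x 20 mm, grey pad with a test sheet (pad top 24 mm above the table). Origin at table level right under the middle of the hinge axis; x points horizontally away from the robot (front to hinge), y along the hinge, z up. The pad spans x = -130 to -15 mm, y = +-112 mm. Two posts, 18 mm square, stand at x = 102, y = +-155 mm.
- light_bar: LED light bar on the frame's two posts, 340 mm long (along the hinge). Origin at its centre, 102 mm behind the hinge axis, 306 mm above the table; front edge 80 mm behind the hinge axis, underside 287 mm above the table. No room for a gripper straight down on the open cover's handle: come tilted, from the front. Not to be knocked (8 N).
- hinge (a point): Middle of the cover's hinge axis, 34 mm above the table; axes as those of the frame.
- cover (a joint): Angle of the cover (rad): 0 closed, flat on its stop; 1.57 upright; 1.88 fully open, leaning back on its stop, where it starts. The cover weighs about 0.36 kg and turns almost freely (friction 0.03 N m): let go below upright it falls shut. It is a clear window in an aluminium frame, 260 mm wide, 12 mm thick; its free edge is 130 mm from the hinge axis.
- cover_handle (a point): Middle of the straight bar of the cover's steel bow handle: round, 10 mm thick, 106 mm long, parallel to the hinge, 175 mm from it, in the cover's plane; 40 mm clear between bar and cover edge. At angle q it lies at x = -175 cos q, z = 175 sin q mm from point hinge (frame axes). Closed: 34 mm above the bare table, 38 mm before the baseboard. Axes turn with the cover (closed: the frame's).
- bottle: Capped amber bottle, square section 50 x 50 mm for 98 mm, then a round neck and a black cap 33 mm across; 136 mm long, about 0.22 kg, centre of mass about 60 mm from the base. Origin at the centre of its base, z axis from the base to the cap, x and y square to its faces. It starts lying on a flat face on the pad, cap to the left (the frame's +y), turned up to 0.5 rad to the front.
- tray_bay (a point): Centre of the floor of the empty bay of the tray, 5 mm above the table. The bay is 107 x 102 mm inside (x, y of this point), its walls 28 mm above the table and 5 mm thick.
- tray: Fixed steel bottle tray, 230 x 112 x 28 mm, left of the frame, long side along its x (away from the robot); the near bay (centre 56 mm before the tray's centre) is empty, the far bay holds the jar and the flask. Origin at the centre of its underside.
- jar: Bystander: amber jar, 44 mm across, 75 mm high, standing in the tray's far bay. Origin at its base.
- flask: Bystander: small round white bottle, 36 mm across, 100 mm high, standing in the tray's far bay. Origin at its base.
- bar_left: Bystander: loose white foam-board bar, 200 x 42 x 14 mm, lying left of the tray. Origin at the centre of its underside.
- bar_right: Bystander: like bar_left, lying right of the frame.
- brush: Bystander: loose flat brush, 150 mm long, 24 mm wide, 11 mm high, lying between frame and tray. Origin near its ferrule at table level.
- loupe: Bystander: loose black stand loupe, 52 mm across, 42 mm high, standing beyond the gap between frame and tray. Origin at its base.
Things that resemble listed ones, but are neither listed nor needed, are in the scene too. What is shaped like the bottle but pink or purple is not meant.

How it is judged:
By the outcome, as a careful person would: the job done as asked, in the order asked, and still so for the second after the job is handed in, with the robot touching nothing.
It also fails if it takes over 72 s, if anything falls off the work surface, if the arm or the gripper's body presses on something with over 40 N, if the wrist force passes 120 N, or if a joint passes its speed limit or range.

ROBOT

A 6-joint arm with a two-finger parallel gripper is mounted at the origin on the work surface. World frame = base frame: x ahead of the robot, y to its left, z up, the work surface at z = 0. Lengths are in mm, angles in rad, forces in N, time in s.
With the tool pointing down it reaches from about 350 to 775 mm from the base axis. Payload 7.3 kg.
Tool frame: the origin (TCP) lies between the finger pads; the fingertips stand 17 mm ahead of it and the grasp point (between the pads) lies 2 mm behind it; z points along the fingers, y is the direction in which the jaws open and shut (so a half turn about z gives the same grasp; the last joint's range is limited). The gripper opens to 92 mm and grips with 3 to 60 N. Pads are 19 mm wide; open, the fingers measure 130 mm over their backs; the gripper's body (75 mm by 190 mm) begins 47 mm behind the grasp point.
Start: joints at [1.152, 0.342, 1.524, -0, 1.275, -0.146], TCP at [141.434, 505.608, 243.741] pointing down, gripper open.
Joint ranges: [-2.53, 2.53], [-0.77, 2.02], [0.04, 2.7], [-1, 4.14], [0.28, 2.66], [-3.11, 3.11]. Speed limits (rad/s): [2.57, 2.57, 3.14, 3.14, 3.14, 3.14].

INTERFACE

Orientations are given as [roll, pitch, yaw] about the fixed x, y, z axes, in that order (R = Rz(yaw) Ry(pitch) Rx(roll)).
In Python, from plant import get_obs, capture, get_calibration, close_job gives the robot as it stands.
- The arm moves only by the tool carry_out, never from a script. Its argument "moves" is one flat list of numbers, 7 for each row, row after row: the shift along the tool's x, y, z normalised to -1 to 1, where 1 is 40 cm, then the turn, a rotation vector about the tool's x, y, z normalised to -1 to 1, where 1 is 30 degrees, then the opening, from 0 (shut) to 1 (fully open). A call has exactly 8 rows; each row is the pose to reach, as a shift and turn from the pose measured when the call began, along the tool's axes at that moment; what a row does not reach only later rows make up. A row lasts 1/10 s, in which the tool goes at most 50 mm and 8.59 degrees, less where a joint would pass 70% of its speed; a pose out of reach is approached as far as the arm can. A call with a number of a shift or a turn outside -1 to 1 is refused whole. A call with a gripper value outside its range is refused whole. The fingers move at their own pace and stop on an object; the grip force is fixed at half the most. Time passes only in rows, so rows that repeat a pose let the fingers close, or fill a call up. It gives the time, the measured TCP pose, the force and the opening at its end, in the units of the state.
- get_obs(): the state, without advancing time (a new reading comes with each control period).
- capture(name): name is "scene" or "top" or "wrist"; returns the picture (400x640x3 uint8, red, green, blue); there is no depth.
- get_calibration(name): a dict with "vfov" (degrees; the focal length in pixels is half the picture's height over the tangent of half this angle, whatever the lens; pixels are square), "cx", "cy" (the principal point, pixels), "dist" ([k1, k2, p1, p2, k3] as OpenCV has them; the pictures are not rectified), "cam_to_world" (4x4, takes a point from camera to world coordinates). Camera axes: x right, y up, looking along -z (the intrinsics and any distortion apply to the point x, -y, -z); pixel columns grow to the right and rows downward; lengths in mm; the calibration is good to about 2 mm. A picture is of the moment at which its call begins: read the wrist's pose just before it. get_calibration takes no time and is no camera call; for the wrist camera it gives the pose at the moment of the call.
- close_job(): hands the job in, once; it reports no verdict.
The state is a dict: "time": time; "joint_positions": joint angles; "dq": joint speeds; "tau": joint torques, N m; "tool_pos": TCP position; "tcp_rot": TCP orientation; "contact_force": force on the tool from outside, world axes, zero at the start; "moment": the same for the moment, N m; "grip_width": finger opening in mm.
Only numpy, scipy, OpenCV 4.12 (cv2) and the standard library are available. Lean on these libraries where they do the work, as an engineer would, in place of code of your own. Each camera call takes 0.05 s, during which the arm holds its last target.

## Working session

There is one attempt and no reset: what is moved stays moved. The work goes in short steps, Python scripts to look and compute and a tool call to move; the robot and the scene stay as the last step left them, time stands still between calls to the robot, and variables do not carry over. Pictures are saved under pics/ and viewed, and the job is handed in when it is done.

Besides the shell and the picture viewer there is one more tool, called after "Request:" in YAML: its name, and indented under it one key for each argument. carry_out: Moves the arm, as the interface text tells. Scaled input: -1 to 1 covers 40 cm each way for a shift and 30 degrees each way for a turn. Its arguments: {"type":"object","properties":{"moves":{"type":"array","items":{"type":"number"}}},"required":["moves"]}

```bash
ls; mkdir -p pics
cat > h.py <<'E'
import numpy as np, cv2
from plant import get_obs, capture, get_calibration
def snap(n,f):
    c=get_calibration(n); im=capture(n); cv2.imwrite('pics/'+f,cv2.cvtColor(np.asarray(im),cv2.COLOR_RGB2BGR)); np.save('pics/'+f+'.npy',np.array([c],dtype=object),allow_pickle=True); return im,c
def load(f): return cv2.imread('pics/'+f), np.load('pics/'+f+'.npy',allow_pickle=True)[0]
def K(c):
    f=200/np.tan(np.radians(c['vfov'])/2); return np.array([[f,0,c['cx']],[0,f,c['cy']],[0,0,1.]]),np.array(c['dist'],float)
def ray(c,uv):
    k,d=K(c); p=cv2.undistortPoints(np.array(uv,float).reshape(-1,1,2),k,d).reshape(-1,2)
    T=np.array(c['cam_to_world']); v=np.c_[p[:,0],-p[:,1],-np.ones(len(p))]@T[:3,:3].T
    return T[:3,3],v
def onz(c,uv,z):
    o,v=ray(c,uv); return o+v*((z-o[2])/v[:,2])[:,None]
def proj(c,P):
    k,d=K(c); T=np.array(c['cam_to_world']); q=(np.array(P,float).reshape(-1,3)-T[:3,3])@T[:3,:3]
    q=q*[1,-1,-1]; return cv2.projectPoints(q,np.zeros(3),np.zeros(3),k,d)[0].reshape(-1,2)
E
python3 - <<'E'
from h import *
print(get_obs())
for n in ['scene','top','wrist']:
    im,c=snap(n,n+'1.png'); print(n,im.shape,c['vfov'],c['cx'],c['cy'],c['dist']); print(np.round(c['cam_to_world'],3))
E
```

```text
pics
{'time': 0.0, 'joint_positions': array([ 1.15199620e+00,  3.42738369e-01,  1.52502199e+00,  2.52833564e-05,
        1.27534266e+00, -1.45989194e-01]), 'dq': array([-0.00173785,  0.00037353,  0.00089796,  0.00067551, -0.00104571,
        0.00068822]), 'tau': array([-6.34456046e-04, -4.31243348e+01, -2.44221210e+01,  7.17738457e-02,
        5.60353138e-02, -1.25229153e-04]), 'tool_pos': array([141.27139427, 505.25585269, 243.03506204]), 'tcp_rot': array([-3.14010186e+00, -2.43635180e-04,  2.86877415e+00]), 'contact_force': array([ 0.809298  ,  0.67548195, -0.2740585 ]), 'moment': array([ 0.00830561, -0.00423051, -0.01366992]), 'grip_width': 91.94492737534382}
scene (400, 640, 3) 53.40794826733036 317.2423739443573 194.28169247785075 [0.01524214 0.         0.         0.         0.        ]
[[-1.150000e-01 -7.040000e-01  7.010000e-01  1.355067e+03]
 [ 9.930000e-01 -6.900000e-02  9.400000e-02  1.000330e+02]
 [-1.700000e-02  7.070000e-01  7.070000e-01  9.837380e+02]
 [ 0.000000e+00  0.000000e+00  0.000000e+00  1.000000e+00]]
top (400, 640, 3) 51.46320922506898 312.66940511525723 202.22539489309352 [-0.0953399  0.         0.         0.         0.       ]
[[-5.000000e-03  9.890000e-01 -1.480000e-01  3.555440e+02]
 [-1.000000e+00 -4.000000e-03  8.000000e-03  4.237000e+00]
 [ 8.000000e-03  1.480000e-01  9.890000e-01  1.624219e+03]
 [ 0.000000e+00  0.000000e+00  0.000000e+00  1.000000e+00]]
wrist (400, 640, 3) 62.9429895826617 318.3706775458724 196.6637260983973 [0.00448278 0.         0.         0.         0.        ]
[[ 2.69000e-01 -9.24000e-01 -2.72000e-01  6.71590e+01]
 [ 9.63000e-01  2.58000e-01  7.70000e-02  5.26352e+02]
 [-1.00000e-03 -2.83000e-01  9.59000e-01  3.84516e+02]
 [ 0.00000e+00  0.00000e+00  0.00000e+00  1.00000e+00]]
```

View pics/scene1.png

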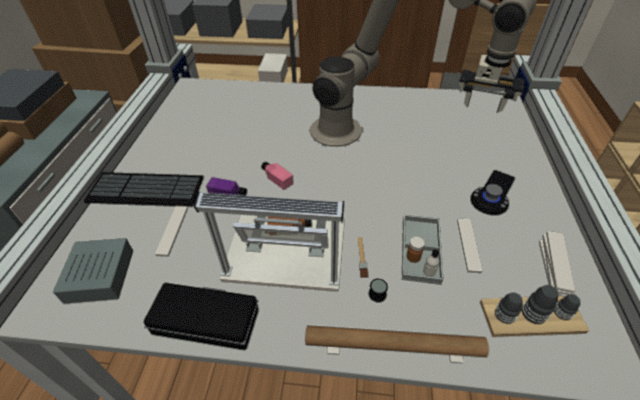

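View pics/top1.png

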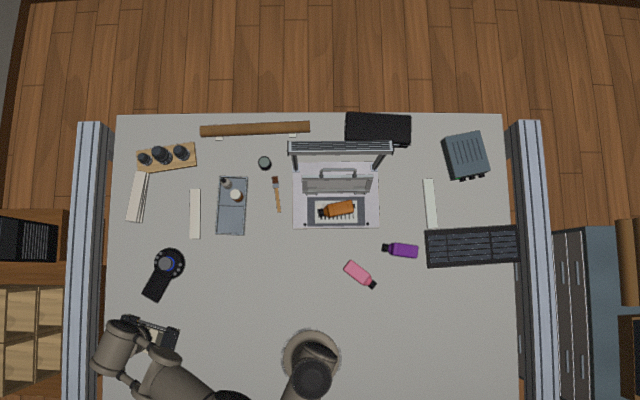

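View pics/wrist1.png

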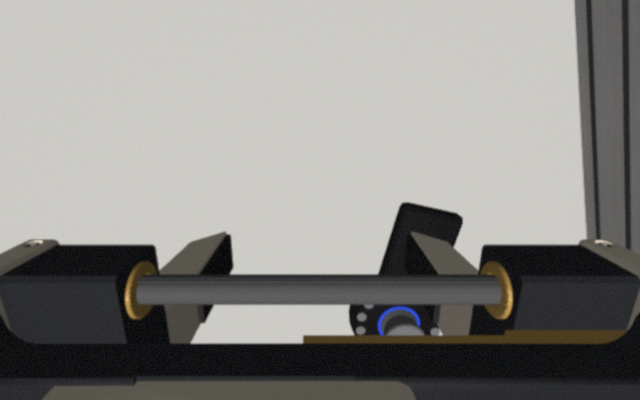

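Run:
```python
from h import *
im,c=load('top1.png')
a=cv2.resize(im[135:240,285:400],None,fx=6,fy=5.7,interpolation=cv2.INTER_CUBIC)
a=cv2.resize(im[135:240,285:400],None,fx=5.5,fy=5.5,interpolation=cv2.INTER_CUBIC)
cv2.imwrite('pics/crop1.png',a)
a=cv2.resize(im[165:245,180:290],None,fx=5.5,fy=5.5,interpolation=cv2.INTER_CUBIC)
cv2.imwrite('pics/crop2.png',a)
im,c=load('scene1.png')
a=cv2.resize(im[185:300,190:350],None,fx=5,fy=5,interpolation=cv2.INTER_CUBIC)
cv2.imwrite('pics/crop3.png',a)
```

```text
(no output)
```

View pics/crop1.png

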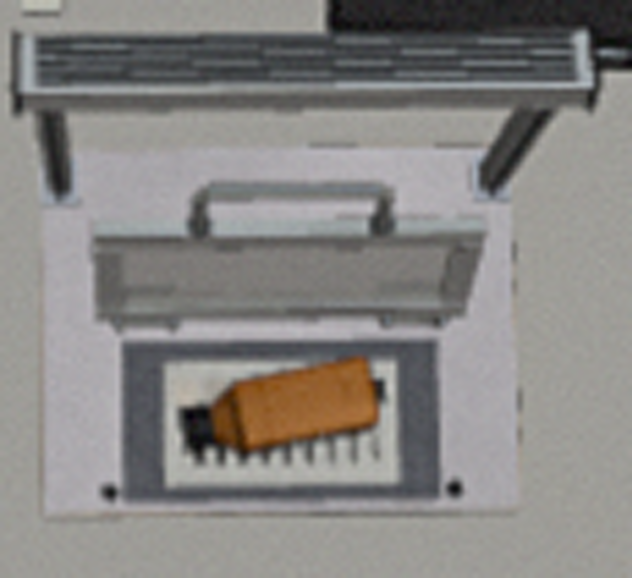

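View pics/crop2.png

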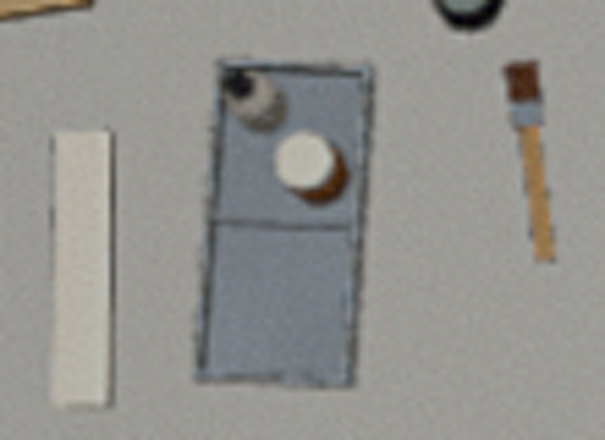

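View pics/crop3.png

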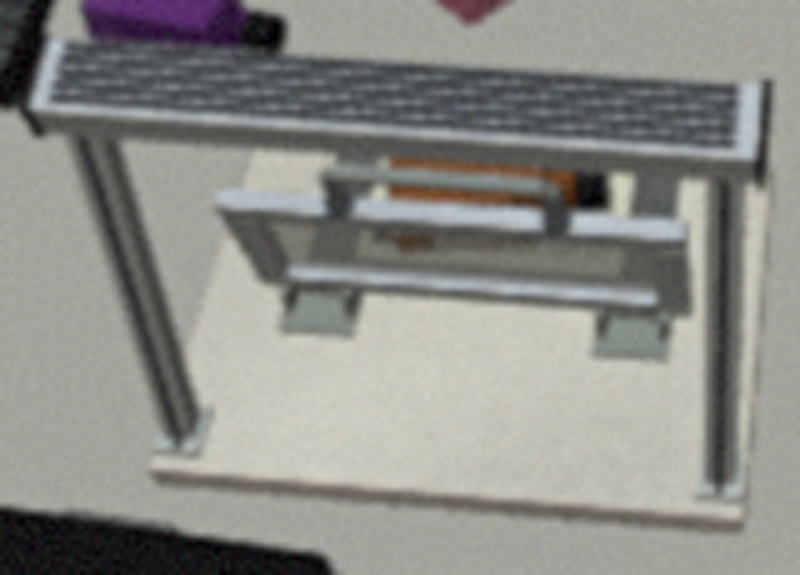

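Run:
```python
from h import *
im,c=load('top1.png')
def cr(p,ox,oy): return [(ox+(x+.5)/5.5-.5,oy+(y+.5)/5.5-.5) for x,y in p]
from scipy.optimize import least_squares
def fit(uv,loc,z,x0):
    loc=np.array(loc,float)
    def P(s):
        R=np.array([[np.cos(s[2]),-np.sin(s[2])],[np.sin(s[2]),np.cos(s[2])]])
        return np.c_[loc@R.T+s[:2],z]
    r=least_squares(lambda s:(proj(c,P(s))-uv).ravel(),x0); return r.x,np.round(r.fun.reshape(-1,2),2)
# frame: pad corners + board front corners
uv=np.array(cr([(122,340),(438,340),(440,500),(118,500),(43,516),(519,516)],285,135))
print(fit(uv,[(-15,112),(-15,-112),(-130,-112),(-130,112),(-137,170),(-137,-170)],[24]*4+[20]*2,[550,0,0]))
uv=np.array(cr([(220,60),(374,66),(355,386),(196,380)],180,165))
print('tray',fit(uv,[(115,56),(115,-56),(-115,-56),(-115,56)],[28]*4,[550,300,0]))
# bottle top face corners z=74: crop
uv=np.array(cr([(235,382),(367,357),(378,422),(247,453)],285,135))
print(onz(c,uv,74)); print(fit(uv,[(98,-25),(0,-25),(0,25),(98,25)],[74]*4,[500,0,1.3]))
uv=np.array(cr([(182,408),(186,447)],285,135)); print('cap',onz(c,uv,49))
```

```text
(array([ 6.31623713e+02, -9.85329711e+01, -5.53999715e-03]), array([[ 0.01,  0.14],
       [-0.23,  0.25],
       [-0.08,  0.44],
       [ 0.67,  0.4 ],
       [-0.66, -0.63],
       [ 0.3 , -0.59]]))
tray (array([ 5.85107456e+02,  3.06501570e+02, -4.29895109e-02]), array([[-0.12, -0.08],
       [ 0.12, -0.14],
       [-0.05,  0.16],
       [ 0.05,  0.05]]))
[[ 580.09384494  -64.17764532   74.        ]
 [ 597.12031796 -155.30836482   74.        ]
 [ 551.9843924  -162.02414699   74.        ]
 [ 531.02241252  -71.88578259   74.        ]]
(array([ 574.60663516, -161.4226408 ,    1.76653592]), array([[-0.99,  0.01],
       [ 0.32, -0.53],
       [ 1.14,  0.49],
       [-0.46,  0.  ]]))
cap [[565.56985619 -28.17296197  49.        ]
 [538.23119325 -30.76543824  49.        ]]
```

Candidates: amber bottle at top (338,209) lying on the pad in the frame, pink at (360,274), purple at (400,250). The amber one fits: it is the only amber one, it lies on the sheet, and its cap points left (320,212). The enlarged crop confirms this.

```bash
cat > g.py <<'E'
from h import *
from scipy.spatial.transform import Rotation as Ro
import json
def pose():
    o=get_obs(); return o,np.array(o['tool_pos']),Ro.from_euler('xyz',o['tcp_rot'])
def frame(z,y):  # tool rotation from pointing dir z and jaw dir y
    z=np.array(z,float); z/=np.linalg.norm(z); y=np.array(y,float); y-=z*(y@z); y/=np.linalg.norm(y)
    return Ro.from_matrix(np.c_[np.cross(y,z),y,z])
def tilt(a,yaw):  # tool z down tilted by angle a (about jaw axis): a>0 points to +y-ish (left). jaw dir yaw
    y=np.array([np.cos(yaw),np.sin(yaw),0]); l=np.array([-np.sin(yaw),np.cos(yaw),0])
    return frame(np.sin(a)*l-np.cos(a)*np.array([0,0,1]),y)
def go(p,R):
    o,q,Q=pose(); s=Q.inv().apply(np.array(p,float)-q)/400; r=np.degrees((Q.inv()*R).as_rotvec())/30
    print('row',np.round(s,3),np.round(r,3)); return s,r
def st():
    o,q,Q=pose(); 
    with open('log.jsonl','a') as f: f.write(json.dumps({k:np.array(v).tolist() for k,v in o.items()})+'\n')
    print('t%.2f'%o['time'],np.round(q,1),'z',np.round(Q.as_matrix()[:,2],3),'y',np.round(Q.as_matrix()[:,1],3),'j',np.round(o['joint_positions'],3),'F',np.round(o['contact_force'],1),'w%.1f'%o['grip_width'])
E
python3 - <<'E'
from g import *
st()
go([340,215,260],tilt(0,.72));
E
```

```text
t0.15 [141.3 505.3 243.2] z [-0.    -0.001 -1.   ] y [ 0.269  0.963 -0.001] j [ 1.152  0.343  1.525 -0.     1.275 -0.146] F [ 0.  -0.7  0.4] w91.9
row [-0.674 -0.565 -0.041] [-0.002  0.     1.104]
```

Request:
carry_out:
  moves: [-0.67,-0.565,-0.04,0,0,1,1,-0.67,-0.565,-0.04,0,0,1,1,-0.67,-0.565,-0.04,0,0,1,1,-0.67,-0.565,-0.04,0,0,1,1,-0.67,-0.565,-0.04,0,0,1,1,-0.67,-0.565,-0.04,0,0,1,1,-0.67,-0.565,-0.04,0,0,1,1,-0.67,-0.565,-0.04,0,0,1,1]

```text
time: 0.95
tool_pos: [341.5, 211.2, 259.6]
tcp_rot: [-3.141, 0.002, 2.337]
contact_force: [-1.0, 0.7, 0.2]
grip_width: 92.1
```

Run:
```python
from g import *
st()
go([500,-75,260],tilt(0,.19));
```

```text
t0.95 [341.5 211.2 259.6] z [ 0.001 -0.002 -1.   ] y [ 0.72   0.694 -0.001] j [ 0.365  0.098  1.799 -0.003  1.244 -0.401] F [-1.   0.7  0.2] w92.1
row [-0.79  -0.211  0.001] [-0.     0.005  1.101]
```

Request:
carry_out:
  moves: [-0.79,-0.21,0,0,0,1,1,-0.79,-0.21,0,0,0,1,1,-0.79,-0.21,0,0,0,1,1,-0.79,-0.21,0,0,0,1,1,-0.79,-0.21,0,0,0,1,1,-0.79,-0.21,0,0,0,1,1,-0.79,-0.21,0,0,0,1,1,-0.79,-0.21,0,0,0,1,1]

```text
time: 1.75
tool_pos: [501.6, -77.2, 259.6]
tcp_rot: [3.142, 0.003, 1.81]
contact_force: [-0.2, 0.5, 0.6]
grip_width: 91.7
```

Run:
```python
from g import *
st()
snap('wrist','w2.png')
go([500,-75,260],tilt(-.5,.19));
```

```text
t1.75 [501.6 -77.2 259.6] z [ 0.001 -0.003 -1.   ] y [0.971 0.237 0.   ] j [-0.302  0.297  1.545 -0.003  1.299 -0.541] F [-0.2  0.5  0.6] w91.7
row [ 0.001 -0.001 -0.001] [ 0.023 -0.952  0.095]
```

View pics/w2.png

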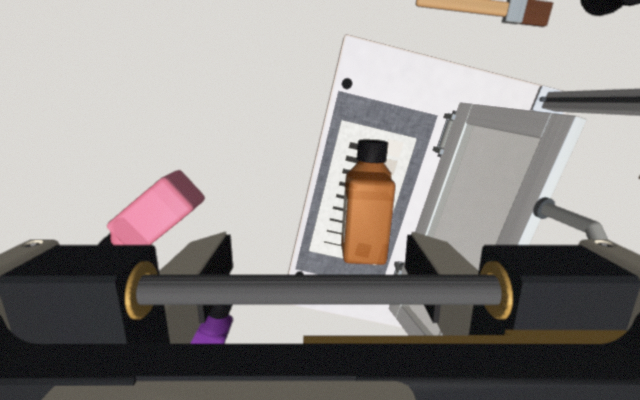

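Run:
```python
from h import *
im,c=load('w2.png')
cv2.imwrite('pics/crop4.png',cv2.resize(im[130:280,290:450],None,fx=4,fy=4,interpolation=cv2.INTER_CUBIC))
cv2.imwrite('pics/crop5.png',cv2.resize(im[80:230,400:640],None,fx=3.3,fy=3.3,interpolation=cv2.INTER_CUBIC))
```

```text
(no output)
```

View pics/crop4.png

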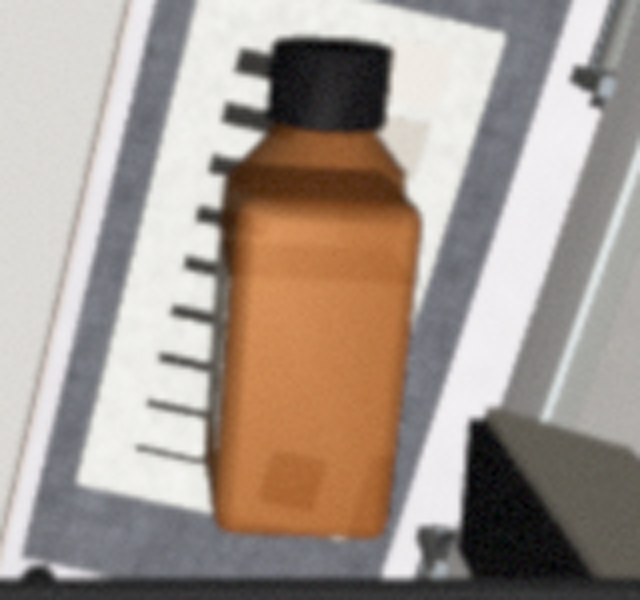

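View pics/crop5.png

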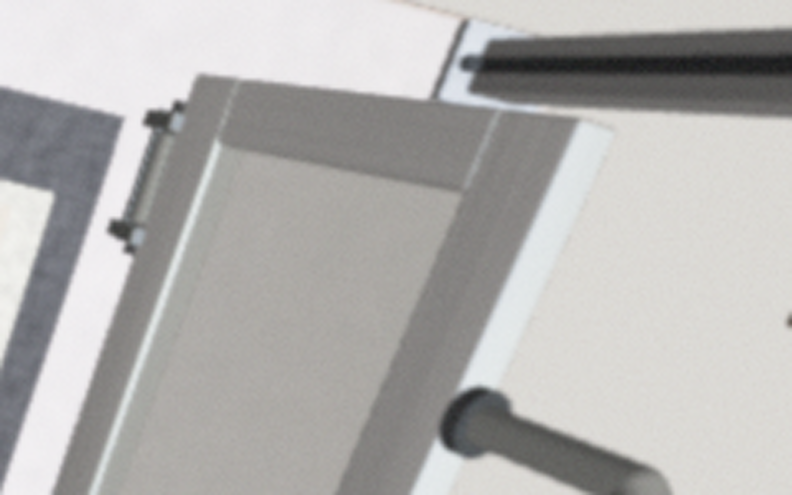

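Run:
```python
from h import *
from scipy.optimize import least_squares
im,c=load('w2.png')
uv=np.array([(290+x/4-.4,130+y/4-.4) for x,y in [(235,203),(419,207),(386,535),(217,533)]])
X=onz(c,uv,74);print(X.round(1), np.linalg.norm(X-np.roll(X,-1,0),axis=1))
loc=np.array([(98,25),(98,-25),(0,-25),(0,25)],float)
def P(s):
    R=np.array([[np.cos(s[2]),-np.sin(s[2])],[np.sin(s[2]),np.cos(s[2])]]); return np.c_[loc@R.T+s[:2],[74]*4]
r=least_squares(lambda s:(proj(c,P(s))-uv).ravel(),[570,-160,1.75]); print(r.x,r.fun.round(1))
s=r.x
for d in (0,65,90,136): print(d,s[:2]+d*np.array([np.cos(s[2]),np.sin(s[2])]))
print('pad BL, FL',onz(c,[(400+122/3.3-.4,80+118/3.3-.4),(341,93)],24))
print('cap px pred',proj(c,[[*(s[:2]+136*np.array([np.cos(s[2]),np.sin(s[2])])),49]]))
```

```text
[[ 531.8  -72.5   74. ]
 [ 578.1  -62.3   74. ]
 [ 597.5 -154.1   74. ]
 [ 551.7 -164.6   74. ]] [47.36764843 93.77456846 46.9418405  94.21465225]
[ 575.2391716  -161.58841755    1.784262  ] [-1.3 -1.7  1.3 -1.5  1.3  2.2 -1.3  1.6]
0 [ 575.2391716  -161.58841755]
65 [561.46903981 -98.06374934]
90 [556.17283527 -73.63118465]
136 [546.42781893 -28.67526561]
pad BL, FL [[615.58030157  12.34897518  24.        ]
 [505.53280951  10.06847058  24.        ]]
cap px pred [[370.292852   139.12682793]]
```

```bash
cat >> g.py <<'E'
def lean(l,yaw): # hand leans to the front, points toward +jaw
    j=np.array([np.cos(yaw),np.sin(yaw),0]); u=np.array([0,0,1.])
    return frame(np.sin(l)*j-np.cos(l)*u, np.cos(l)*j+np.sin(l)*u)
E
python3 - <<'E'
from g import *
b=np.array([575,-161.5]); a=1.782; ax=np.array([np.cos(a),np.sin(a)]); j=np.array([ax[1],-ax[0]])
R=lean(np.radians(9),a-np.pi/2); c=b+63*ax-13*j
for z in (130,60): 
    tcp=np.r_[c,z]+R.apply([0,0,2]); print(tcp); go(tcp,R)
E
```

```text
[ 549.38765638 -102.55959663  128.02462332]
row [-0.095  0.103  0.329] [-0.301 -0.002  0.056]
[ 549.38765638 -102.55959663   58.02462332]
row [-0.095  0.103  0.504] [-0.301 -0.002  0.056]
```

Request:
carry_out:
  moves: [-0.095,0.103,0.329,-0.3,0,0.056,1,-0.095,0.103,0.329,-0.3,0,0.056,1,-0.095,0.103,0.329,-0.3,0,0.056,1,-0.095,0.103,0.329,-0.3,0,0.056,1,-0.095,0.103,0.329,-0.3,0,0.056,1,-0.095,0.103,0.329,-0.3,0,0.056,1,-0.095,0.103,0.329,-0.3,0,0.056,1,-0.095,0.103,0.329,-0.3,0,0.056,1]

```text
time: 2.6
tool_pos: [550.2, -102.3, 130.4]
tcp_rot: [2.982, 0.001, 1.783]
contact_force: [0.1, 1.0, -0.1]
grip_width: 91.5
```

Run:
```python
from g import *
st(); snap('wrist','w3.png')
R=lean(np.radians(9),1.782-np.pi/2)
go([549.4,-102.6,58],R)
go(np.array([549.4,-102.6,58])-32*np.array([.978,.21,0]),R)
```

```text
t2.60 [ 550.2 -102.3  130.4] z [ 0.156  0.032 -0.987] y [0.965 0.208 0.159] j [-0.368  0.452  1.712  0.115  0.847 -0.651] F [ 0.1  1.  -0.1] w91.5
row [ 0.    -0.03   0.177] [0.004 0.001 0.001]
row [ 0.    -0.109  0.165] [0.004 0.001 0.001]
```

View pics/w3.png

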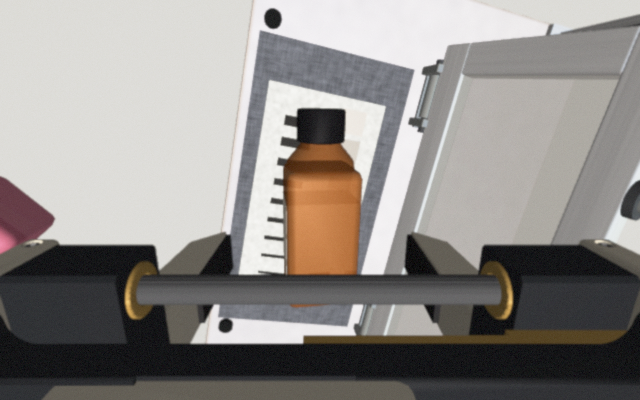

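Request:
carry_out:
  moves: [0,-0.006,0.04,0,0,0,1,0,-0.012,0.08,0,0,0,1,0,-0.018,0.11,0,0,0,1,0,-0.022,0.135,0,0,0,1,0,-0.026,0.155,0,0,0,1,0,-0.03,0.177,0,0,0,1,0,-0.03,0.177,0,0,0,1,0,-0.03,0.177,0,0,0,1]

```text
time: 3.45
tool_pos: [549.5, -102.7, 58.1]
tcp_rot: [2.983, 0.001, 1.783]
contact_force: [0.6, -1.0, 0.8]
grip_width: 91.5
```

Run:
```python
from g import *
st(); snap('wrist','w4.png')
R=lean(np.radians(9),1.782-np.pi/2)
go(np.array([549.4,-102.6,58])-33*np.array([.978,.21,0]),R)
```

```text
t3.45 [ 549.5 -102.7   58.1] z [ 0.155  0.032 -0.987] y [0.965 0.208 0.158] j [-0.369  0.559  1.778  0.138  0.675 -0.683] F [ 0.6 -1.   0.8] w91.5
row [ 0.    -0.082 -0.012] [0.005 0.002 0.002]
```

View pics/w4.png

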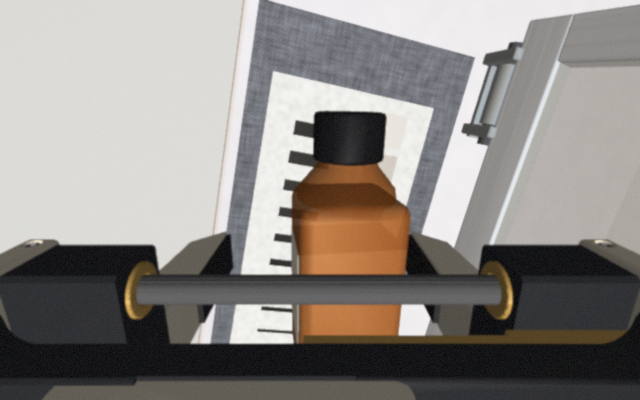

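No contact force; the bottle body (295–408) lies between the open fingers, with the right finger just behind its rear face. I'll drag it slowly to the front.

Request:
carry_out:
  moves: [0,-0.01,-0.0015,0,0,0,1,0,-0.02,-0.003,0,0,0,1,0,-0.032,-0.005,0,0,0,1,0,-0.045,-0.007,0,0,0,1,0,-0.058,-0.009,0,0,0,1,0,-0.071,-0.011,0,0,0,1,0,-0.082,-0.012,0,0,0,1,0,-0.082,-0.012,0,0,0,1]

```text
time: 4.3
tool_pos: [516.7, -109.8, 57.9]
tcp_rot: [2.982, 0.001, 1.782]
contact_force: [0.4, 1.1, 0.2]
grip_width: 91.8
```

Run:
```python
from g import *
st(); snap('wrist','w5.png')
o,q,Q=pose()
go(q+[-2,-5,110],tilt(0,.21))
```

```text
t4.30 [ 516.7 -109.8   57.9] z [ 0.155  0.032 -0.987] y [0.965 0.207 0.158] j [-0.407  0.519  1.863  0.154  0.635 -0.737] F [0.4 1.1 0.2] w91.8
row [-0.011  0.036 -0.273] [0.303 0.001 0.003]
```

View pics/w5.png

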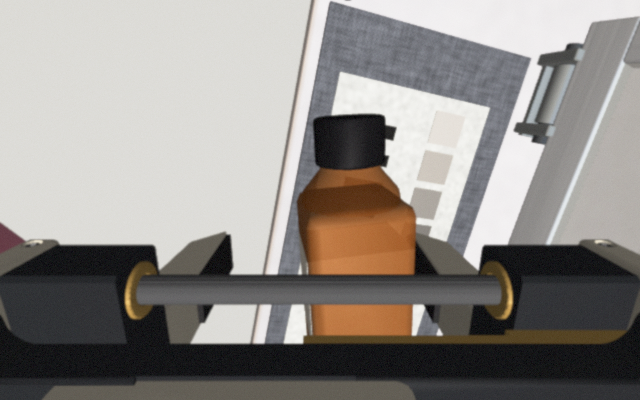

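Request:
carry_out:
  moves: [0,0.012,0,0,0,0,1,0,0.02,-0.05,0,0,0,1,0,0.04,-0.17,0,0,0,1,0,0.05,-0.27,0.1,0,0,1,0,0.05,-0.3,0.3,0,0,1,0,0.05,-0.3,0.3,0,0,1,0,0.05,-0.3,0.3,0,0,1,0,0.05,-0.3,0.3,0,0,1]

```text
time: 5.15
tool_pos: [516.2, -109.0, 177.5]
tcp_rot: [-3.141, -0.002, 1.783]
contact_force: [-0.1, -0.4, -0.8]
grip_width: 91.5
```

Run:
```python
from g import *
st(); im,c=snap('wrist','w6.png')
im=cv2.imread('pics/w6.png')
cv2.imwrite('pics/crop6.png',cv2.resize(im[60:300,220:440],None,fx=2.5,fy=2.5,interpolation=cv2.INTER_CUBIC))
```

```text
t5.15 [ 516.2 -109.   177.5] z [-0.001  0.002 -1.   ] y [ 0.978  0.21  -0.   ] j [-3.540e-01  4.100e-01  1.616e+00  1.000e-03  1.117e+00 -5.660e-01] F [-0.1 -0.4 -0.8] w91.5
```

View pics/crop6.png

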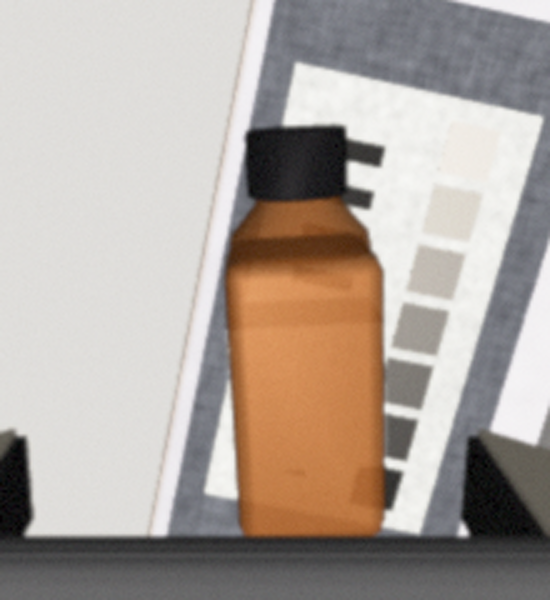

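Run:
```python
from g import *
im,c=load('w6.png')
uv=np.array([(220+x/2.5-.3,60+y/2.5-.3) for x,y in [(228,260),(384,264),(243,525),(384,525)]])
X=onz(c,uv,74)[:,:2];print(X.round(1), np.linalg.norm(X[0]-X[1]))
d1=X[0]-X[2];d2=X[1]-X[3];print(np.arctan2(d1[1],d1[0]),np.arctan2(d2[1],d2[0]))
cap=onz(c,[(220+x/2.5-.3,60+y/2.5-.3) for x,y in [(247,130),(346,128)]],49);print(cap)
a=1.79;ax=np.array([np.cos(a),np.sin(a)]);m=X[:2].mean(0);print('base',m-96.5*ax,'cap',m+39.5*ax)
```

```text
[[ 503.7  -80.1]
 [ 550.3  -71.3]
 [ 526.9 -166.8]
 [ 573.  -156.9]] 47.42259402061548
1.8321285688861089 1.8298031250289888
[[501.50561198 -42.2721999   49.        ]
 [532.32041229 -35.01581258  49.        ]]
base [ 548.01380845 -169.88476312] cap [518.44027924 -37.13911773]
```

Run:
```python
from g import *
R=tilt(np.radians(-30),.259); gp=np.array([536.3,-111,50])
for k in (-90,2): print(gp+R.apply([0,0,k])); go(gp+R.apply([0,0,k]),R)
```

```text
[524.77486849 -67.5009041  127.94228634]
row [0.097 0.043 0.124] [-0.024 -1.003 -0.089]
[ 536.55611403 -111.96664658   48.26794919]
row [-0.018  0.048  0.323] [-0.024 -1.003 -0.089]
```

Request:
carry_out:
  moves: [0.097,0.043,0.02,-0.024,-1,-0.09,1,0.097,0.043,0.05,-0.024,-1,-0.09,1,0.097,0.043,0.08,-0.024,-1,-0.09,1,0.097,0.043,0.124,-0.024,-1,-0.09,1,0.097,0.043,0.124,-0.024,-1,-0.09,1,0.097,0.043,0.124,-0.024,-1,-0.09,1,0.097,0.043,0.124,-0.024,-1,-0.09,1,0.097,0.043,0.124,-0.024,-1,-0.09,1]

```text
time: 6.0
tool_pos: [525.5, -68.5, 129.2]
tcp_rot: [3.139, 0.522, 1.827]
contact_force: [-0.7, 0.0, 0.5]
grip_width: 91.8
```

Run:
```python
from g import *
st()
R=tilt(np.radians(-30),.259); gp=np.array([536.3,-111,50])
go(gp+R.apply([0,0,2]),R)
```

```text
t6.00 [525.5 -68.5 129.2] z [ 0.129 -0.481 -0.867] y [0.967 0.255 0.002] j [ 0.     0.472  1.812 -0.7    0.844  0.215] F [-0.7  0.   0.5] w91.8
row [ 0.004 -0.001  0.231] [ 0.002 -0.004 -0.004]
```

Request:
carry_out:
  moves: [0.001,0,0.05,0,0,0,1,0.002,0,0.1,0,0,0,1,0.003,0,0.14,0,0,0,1,0.004,0,0.18,0,0,0,1,0.004,0,0.21,0,0,0,1,0.004,0,0.23,0,0,0,1,0.004,0,0.23,0,0,0,1,0.004,0,0.23,0,0,0,1]

```text
time: 6.8
tool_pos: [537.2, -111.5, 48.9]
tcp_rot: [3.139, 0.522, 1.827]
contact_force: [0.8, -0.1, 0.1]
grip_width: 91.7
```

Run:
```python
from g import *
st();snap('wrist','w7.png')
```

```text
t6.80 [ 537.2 -111.5   48.9] z [ 0.129 -0.482 -0.867] y [0.967 0.255 0.002] j [-0.086  0.618  1.85  -0.854  0.67   0.341] F [ 0.8 -0.1  0.1] w91.7
```

View pics/w7.png

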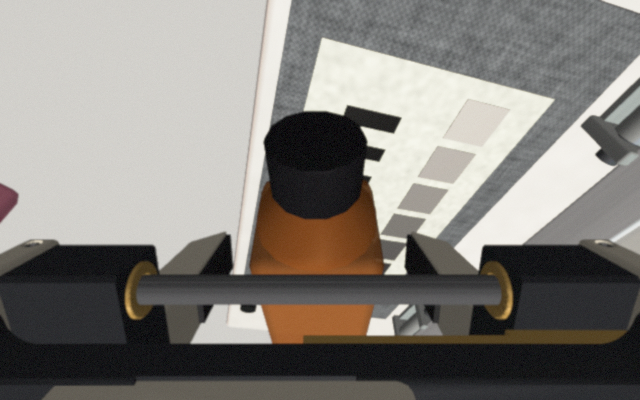

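Request:
carry_out:
  moves: [0,0,0,0,0,0,0,0,0,0,0,0,0,0,0,0,0,0,0,0,0,0,0,0,0,0,0,0,0,0,0,0,0,0,0,0,0,0,0,0,0,0,0,0,0,0,0,0,0,0,0,0,0,0,0,0]

```text
time: 7.65
tool_pos: [537.1, -111.3, 49.1]
tcp_rot: [3.139, 0.522, 1.827]
contact_force: [-1.0, 0.5, 0.5]
grip_width: 49.9
```

Run:
```python
from g import *
st()
o,q,Q=pose()
go(q+[-30,30,150],Q)
```

```text
t7.65 [ 537.1 -111.3   49.1] z [ 0.129 -0.482 -0.867] y [0.967 0.255 0.002] j [-0.086  0.617  1.85  -0.854  0.671  0.341] F [-1.   0.5  0.5] w49.9
row [-0.108 -0.053 -0.371] [0. 0. 0.]
```

Request:
carry_out:
  moves: [-0.005,-0.002,-0.02,0,0,0,0,-0.015,-0.008,-0.06,0,0,0,0,-0.035,-0.018,-0.13,0,0,0,0,-0.06,-0.03,-0.21,0,0,0,0,-0.085,-0.04,-0.29,0,0,0,0,-0.108,-0.053,-0.37,0,0,0,0,-0.108,-0.053,-0.37,0,0,0,0,-0.108,-0.053,-0.37,0,0,0,0]

```text
time: 8.45
tool_pos: [506.9, -81.4, 199.1]
tcp_rot: [3.137, 0.522, 1.827]
contact_force: [0.2, -0.9, -3.0]
grip_width: 50.1
```

Run:
```python
from g import *
st();snap('wrist','w8.png')
im,c=load('top1.png')
cr=lambda x,y:(180+(x+.5)/5.5-.5,165+(y+.5)/5.5-.5)
print('jar',onz(c,[cr(305,160)],75),'flask',onz(c,[cr(237,82)],100),'brush',onz(c,[cr(523,62),cr(545,262)],8))
t=np.array([585.1,306.5]);a=-.043;R=np.array([[np.cos(a),-np.sin(a)],[np.sin(a),np.cos(a)]])
print('bay',t+R@[-56,0],'loupe',onz(c,[(264,163)],42))
```

```text
t8.45 [506.9 -81.4 199.1] z [ 0.13  -0.481 -0.867] y [0.967 0.255 0.004] j [-0.028  0.339  1.789 -0.626  0.952  0.071] F [ 0.2 -0.9 -3. ] w50.1
jar [[621.04288295 285.44861197  75.        ]] flask [[671.01760841 328.92364398 100.        ]] brush [[703.74453059 141.11527818   8.        ]
 [557.96615714 124.12427194   8.        ]]
bay [529.15176402 308.907258  ] loupe [[748.08515746 180.61358816  42.        ]]
```

View pics/w8.png

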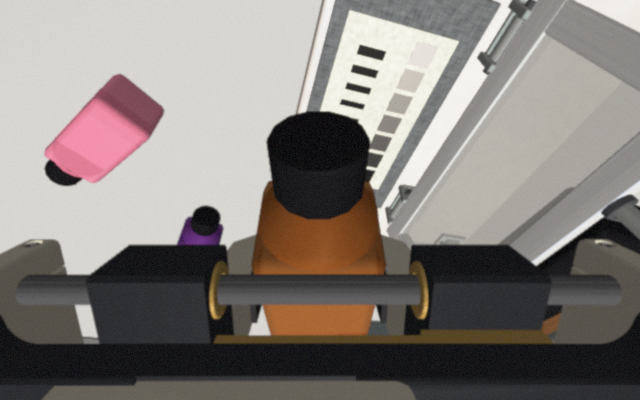

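Run:
```python
from g import *
go([500,-10,260],tilt(-.02,.1))
go([500,60,280],tilt(.0,.0))
```

```text
row [ 0.076  0.03  -0.222] [0.084 0.955 0.293]
row [ 0.198  0.075 -0.35 ] [0.131 0.989 0.48 ]
```

Request:
carry_out:
  moves: [0.198,0.075,-0.35,0.13,0.99,0.48,0,0.198,0.075,-0.35,0.13,0.99,0.48,0,0.198,0.075,-0.35,0.13,0.99,0.48,0,0.198,0.075,-0.35,0.13,0.99,0.48,0,0.198,0.075,-0.35,0.13,0.99,0.48,0,0.198,0.075,-0.35,0.13,0.99,0.48,0,0.198,0.075,-0.35,0.13,0.99,0.48,0,0.198,0.075,-0.35,0.13,0.99,0.48,0]

```text
time: 9.3
tool_pos: [499.5, 59.7, 278.8]
tcp_rot: [-3.139, 0.001, 1.572]
contact_force: [0.1, -0.5, -2.6]
grip_width: 49.7
```

Run:
```python
from g import *
st()
go([490,160,270],tilt(.5,-.25))
```

```text
t9.30 [499.5  59.7 278.8] z [-0.002 -0.001 -1.   ] y [ 1.     0.001 -0.002] j [-3.300e-02  2.770e-01  1.519e+00 -1.000e-03  1.348e+00 -3.300e-02] F [ 0.1 -0.5 -2.6] w49.7
row [ 0.251 -0.023  0.022] [-0.124  0.953  0.468]
```

Request:
carry_out:
  moves: [0.25,-0.023,0.022,-0.124,0.953,0.468,0,0.25,-0.023,0.022,-0.124,0.953,0.468,0,0.25,-0.023,0.022,-0.124,0.953,0.468,0,0.25,-0.023,0.022,-0.124,0.953,0.468,0,0.25,-0.023,0.022,-0.124,0.953,0.468,0,0.25,-0.023,0.022,-0.124,0.953,0.468,0,0.25,-0.023,0.022,-0.124,0.953,0.468,0,0.25,-0.023,0.022,-0.124,0.953,0.468,0]

```text
time: 10.1
tool_pos: [490.4, 160.1, 270.1]
tcp_rot: [3.14, -0.499, 1.323]
contact_force: [-0.1, -0.3, -2.8]
grip_width: 49.5
```

Run:
```python
from g import *
st()
go([525,307,250],tilt(1.049,-.5))
```

```text
t10.10 [490.4 160.1 270.1] z [ 0.119  0.464 -0.878] y [ 0.969 -0.246  0.001] j [-0.124  0.224  1.721  0.538  1.184 -0.08 ] F [-0.1 -0.3 -2.8] w49.5
row [ 0.307 -0.006  0.225] [-0.339  1.045  0.35 ]
```

Request:
carry_out:
  moves: [0.305,-0.005,0.225,-0.33,1,0.34,0,0.305,-0.005,0.225,-0.33,1,0.34,0,0.305,-0.005,0.225,-0.33,1,0.34,0,0.305,-0.005,0.225,-0.33,1,0.34,0,0.305,-0.005,0.225,-0.33,1,0.34,0,0.305,-0.005,0.225,-0.33,1,0.34,0,0.305,-0.005,0.225,-0.33,1,0.34,0,0.305,-0.005,0.225,-0.33,1,0.34,0]

```text
time: 10.9
tool_pos: [526.0, 306.2, 250.2]
tcp_rot: [3.132, -1.026, 1.087]
contact_force: [-0.7, 0.1, -3.2]
grip_width: 50.0
```

Run:
```python
from g import *
st(); snap('scene','s2.png'); snap('wrist','w9.png')
go([525,308,150],tilt(1.049,-.5))
im=cv2.imread('pics/s2.png'); cv2.imwrite('pics/crop7.png',cv2.resize(im[120:320,320:520],None,fx=3,fy=3,interpolation=cv2.INTER_CUBIC))
```

```text
t10.90 [526.  306.2 250.2] z [ 0.407  0.752 -0.518] y [ 0.881 -0.473  0.005] j [ 0.008  0.326  2.008  1.453  0.854 -0.582] F [-0.7  0.1 -3.2] w50.0
row [-0.213 -0.005  0.133] [-0.007  0.044  0.015]
```

View pics/crop7.png

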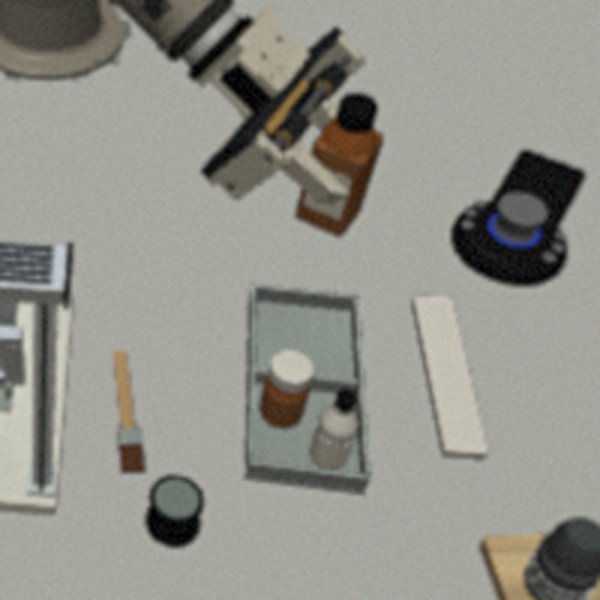

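View pics/w9.png

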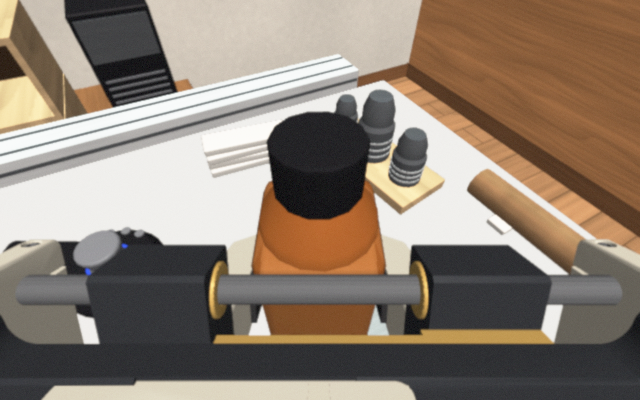

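Request:
carry_out:
  moves: [-0.213,-0.005,0.133,-0.007,0.044,0.015,0,-0.213,-0.005,0.133,-0.007,0.044,0.015,0,-0.213,-0.005,0.133,-0.007,0.044,0.015,0,-0.213,-0.005,0.133,-0.007,0.044,0.015,0,-0.213,-0.005,0.133,-0.007,0.044,0.015,0,-0.213,-0.005,0.133,-0.007,0.044,0.015,0,-0.213,-0.005,0.133,-0.007,0.044,0.015,0,-0.213,-0.005,0.133,-0.007,0.044,0.015,0]

```text
time: 11.8
tool_pos: [525.6, 308.0, 151.6]
tcp_rot: [3.136, -1.051, 1.075]
contact_force: [0.8, 0.5, -2.4]
grip_width: 49.7
```

Run:
```python
from g import *
st(); 
go([525,308,72],tilt(1.049,-.5))
```

```text
t11.80 [525.6 308.  151.6] z [ 0.417  0.761 -0.497] y [ 0.877 -0.48   0.003] j [ 0.006  0.54   2.104  1.746  0.879 -1.002] F [ 0.8  0.5 -2.4] w49.7
row [-0.173 -0.002  0.098] [ 0.003 -0.003  0.004]
```

Request:
carry_out:
  moves: [-0.03,0,0.017,0,0,0,0,-0.06,-0.001,0.034,0,0,0,0,-0.09,-0.001,0.051,0,0,0,0,-0.12,-0.001,0.068,0,0,0,0,-0.145,-0.002,0.083,0,0,0,0,-0.165,-0.002,0.094,0,0,0,0,-0.172,-0.002,0.098,0,0,0,0,-0.172,-0.002,0.098,0,0,0,0]

```text
time: 12.6
tool_pos: [525.1, 308.2, 72.5]
tcp_rot: [3.136, -1.051, 1.075]
contact_force: [0.5, -0.1, -2.4]
grip_width: 49.8
```

Run:
```python
from g import *
st(); snap('scene','s3.png');snap('top','t3.png');
go([525,308,64],tilt(1.049,-.5))
im=cv2.imread('pics/s3.png'); a=cv2.resize(im[170:290,370:490],None,fx=3,fy=3,interpolation=cv2.INTER_CUBIC)
im=cv2.imread('pics/t3.png'); b=cv2.resize(im[150:270,170:290],None,fx=3,fy=3,interpolation=cv2.INTER_CUBIC)
cv2.imwrite('pics/crop8.png',np.hstack([a,b]))
```

```text
t12.60 [525.1 308.2  72.5] z [ 0.417  0.761 -0.497] y [ 0.877 -0.48   0.003] j [ 0.007  0.732  2.126  1.909  0.933 -1.264] F [ 0.5 -0.1 -2.4] w49.8
row [-0.02 -0.    0.01] [ 0.003 -0.005  0.005]
```

View pics/crop8.png

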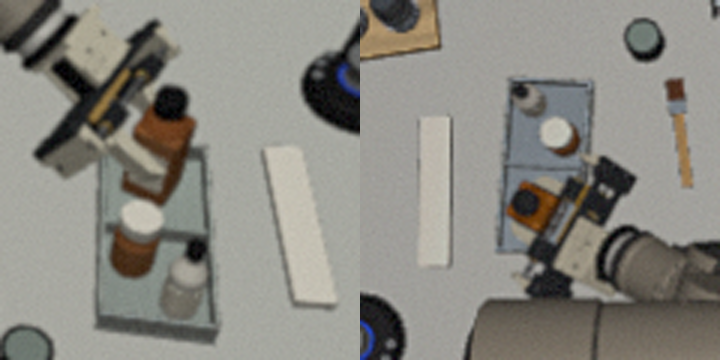

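Request:
carry_out:
  moves: [-0.003,0,0.0015,0,0,0,0,-0.005,0,0.003,0,0,0,0,-0.007,0,0.004,0,0,0,0,-0.009,0,0.005,0,0,0,0,-0.011,0,0.006,0,0,0,0,-0.012,0,0.007,0,0,0,0,-0.013,0,0.0075,0,0,0,0,-0.013,0,0.0075,0,0,0,0]

```text
time: 13.5
tool_pos: [525.3, 308.2, 66.9]
tcp_rot: [3.135, -1.051, 1.076]
contact_force: [-0.2, 0.1, -3.2]
grip_width: 49.7
```

Run:
```python
from g import *
st()
```

```text
t13.50 [525.3 308.2  66.9] z [ 0.418  0.761 -0.496] y [ 0.878 -0.48   0.003] j [ 0.007  0.746  2.126  1.919  0.938 -1.282] F [-0.2  0.1 -3.2] w49.7
```

Still carrying the full weight. I'll go down another 2 mm in small steps.

Request:
carry_out:
  moves: [-0.001,0,0.0006,0,0,0,0,-0.002,0,0.0012,0,0,0,0,-0.003,0,0.0018,0,0,0,0,-0.004,0,0.0023,0,0,0,0,-0.0045,0,0.0026,0,0,0,0,-0.005,0,0.0028,0,0,0,0,-0.005,0,0.0028,0,0,0,0,-0.005,0,0.0028,0,0,0,0]

```text
time: 14.3
tool_pos: [525.3, 308.3, 65.5]
tcp_rot: [3.134, -1.053, 1.077]
contact_force: [-3.0, -2.4, 6.4]
grip_width: 50.1
```

Run:
```python
from g import *
st()
```

```text
t14.30 [525.3 308.3  65.5] z [ 0.418  0.762 -0.495] y [ 0.878 -0.48   0.004] j [ 0.006  0.751  2.126  1.923  0.942 -1.288] F [-3.  -2.4  6.4] w50.1
```

Request:
carry_out:
  moves: [0.001,0,-0.0005,0,0,0,0.56,0.001,0,-0.0005,0,0,0,0.58,0.001,0,-0.0005,0,0,0,0.62,0.001,0,-0.0005,0,0,0,0.66,0.001,0,-0.0005,0,0,0,0.7,0.001,0,-0.0005,0,0,0,0.76,0.001,0,-0.0005,0,0,0,0.8,0.001,0,-0.0005,0,0,0,0.8]

```text
time: 15.1
tool_pos: [525.4, 308.3, 66.0]
tcp_rot: [3.134, -1.053, 1.077]
contact_force: [0.1, -0.9, 0.0]
grip_width: 73.5
```

Run:
```python
from g import *
st(); snap('wrist','w10.png')
```

```text
t15.10 [525.4 308.3  66. ] z [ 0.418  0.762 -0.495] y [ 0.878 -0.48   0.004] j [ 0.006  0.75   2.126  1.922  0.941 -1.287] F [ 0.1 -0.9  0. ] w73.5
```

View pics/w10.png

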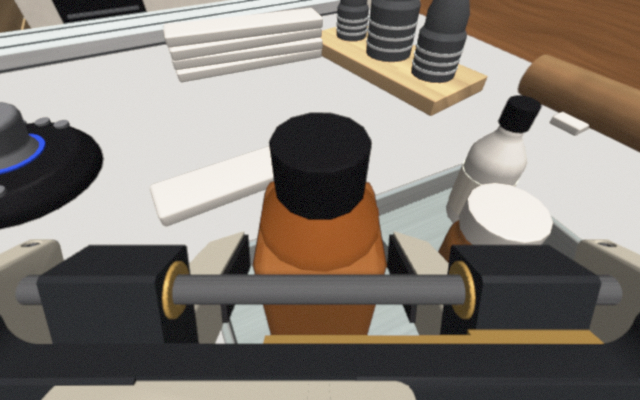

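Request:
carry_out:
  moves: [0,0,-0.02,0,0,0,0.8,0,0,-0.06,0,0,0,0.8,0,0,-0.11,0,0,0,0.8,0,0,-0.17,0,0,0,0.8,0,0,-0.24,0,0,0,0.8,0,0,-0.3,0,0,0,0.8,0,0,-0.35,0,0,0,0.8,0,0,-0.35,0,0,0,0.8]

```text
time: 15.95
tool_pos: [466.8, 200.1, 136.3]
tcp_rot: [3.131, -1.053, 1.077]
contact_force: [0.0, -0.1, -0.8]
grip_width: 73.7
```

Run:
```python
from g import *
st(); snap('wrist','w11.png');snap('scene','s4.png')
im=cv2.imread('pics/s4.png'); a=cv2.resize(im[170:290,370:490],None,fx=4,fy=4,interpolation=cv2.INTER_CUBIC)
cv2.imwrite('pics/crop9.png',a)
o,q,Q=pose()
go([450,60,290],tilt(.3,.0))
```

```text
t15.95 [466.8 200.1 136.3] z [ 0.421  0.76  -0.495] y [ 0.876 -0.482  0.005] j [-0.31   0.529  2.288  1.573  1.021 -1.201] F [ 0.  -0.1 -0.8] w73.7
row [ 0.172  0.134 -0.478] [ 0.621 -1.406 -0.759]
```

View pics/w11.png

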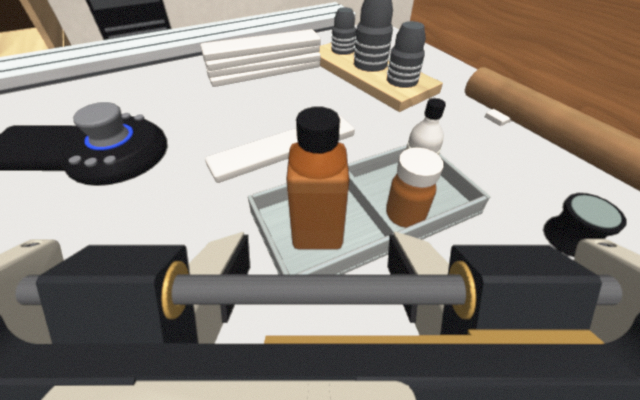

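View pics/crop9.png

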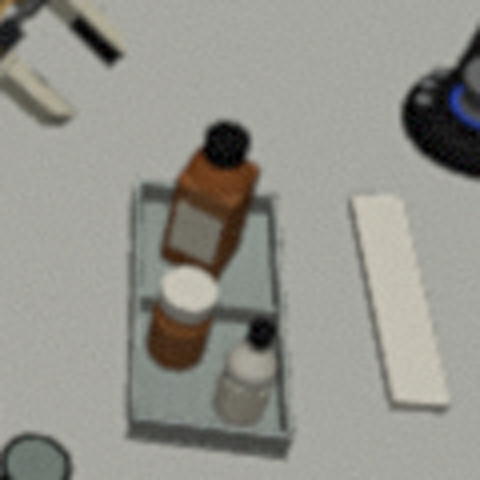

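```bash
cat > k.py <<'E'
from g import *
from scipy.optimize import least_squares
def Rx(a):return Ro.from_euler('x',a).as_matrix()
def Ry(a):return Ro.from_euler('y',a).as_matrix()
def Rz(a):return Ro.from_euler('z',a).as_matrix()
def fk(q,p):
    s4,s6,c6=p['s']; v=p['v']
    A=Rz(q[0]); B=A@Ry(q[1]); C=B@Ry(q[2]); D=C@Rz(s4*q[3]); E=D@Ry(q[4]); F=E@Rz(s6*q[5]+c6)
    P=A@v[0:3]+B@v[3:6]*[1,1,1]+C@v[6:9]+E@v[9:12]
    return P,F
if __name__=='__main__':
    L=[json.loads(l) for l in open('log.jsonl')]
    for s4 in(1,-1):
      for s6 in (1,-1):
        best=None
        for c6 in (0,np.pi/2,np.pi,-np.pi/2):
            e=[np.degrees((Ro.from_matrix(fk(l['joint_positions'],dict(s=(s4,s6,c6),v=np.zeros(12)))[1]).inv()*Ro.from_euler('xyz',l['tcp_rot'])).magnitude()) for l in L]
            print(s4,s6,round(c6,2),np.round(e,1))
E
python3 k.py
```

```text
1 1 0 [90. 90. 90. 90. 90. 90. 90. 90. 90. 90. 90. 90. 90. 90. 90. 90. 90. 90.
 90. 90.]
1 1 1.57 [0. 0. 0. 0. 0. 0. 0. 0. 0. 0. 0. 0. 0. 0. 0. 0. 0. 0. 0. 0.]
1 1 3.14 [90. 90. 90. 90. 90. 90. 90. 90. 90. 90. 90. 90. 90. 90. 90. 90. 90. 90.
 90. 90.]
1 1 -1.57 [180. 180. 180. 180. 180. 180. 180. 180. 180. 180. 180. 180. 180. 180.
 180. 180. 180. 180. 180. 180.]
1 -1 0 [ 73.3  44.   28.   15.4  11.7   5.5  25.1 114.7 129.1 129.1  98.1  86.2
  80.9  23.4  24.8  54.9  56.9  57.6  57.4  47.6]
1 -1 1.57 [ 16.7  46.   62.   74.6  78.3  84.5  64.9  24.7  39.1  39.1   8.1   3.8
   9.1  66.6 114.8 144.9 146.9 147.6 147.4 137.6]
1 -1 3.14 [106.7 136.  152.  164.6 168.3 174.5 154.9  65.3  50.9  50.9  81.9  93.8
  99.1 156.6 155.2 125.1 123.1 122.4 122.6 132.4]
1 -1 -1.57 [163.3 134.  118.  105.4 101.7  95.5 115.1 155.3 140.9 140.9 171.9 176.2
 170.9 113.4  65.2  35.1  33.1  32.4  32.6  42.4]
-1 1 0 [ 90.   89.9  89.9  99.1 102.7 104.6  90.1  65.   56.2  56.2  71.1  90.
 123.9 135.6 110.8 101.7 101.3 101.3 101.3 136.4]
-1 1 1.57 [0.000e+00 3.000e-01 3.000e-01 1.320e+01 1.580e+01 1.770e+01 2.000
[... 236 characters left out ...]
.5 161.3 162.5 163.1 163.  136.9]
-1 1 -1.57 [180.  179.9 179.9 171.3 167.7 165.8 179.9 129.3 107.5 107.6 140.2 180.
 157.7  98.6 102.1 111.7 112.5 112.9 112.9 117. ]
-1 -1 0 [ 73.3  43.9  27.9  26.1  26.   22.3  25.2  78.7  70.7  70.7  76.   86.1
 116.2 178.1 176.  175.9 175.9 175.9 175.9 155.9]
-1 -1 1.57 [ 16.7  46.1  62.1  66.4  66.5  70.9  64.8  66.   70.5  70.5  67.3   3.9
  58.8 125.6 128.3 128.4 128.4 128.5 128.5 121.8]
-1 -1 3.14 [106.7 136.1 152.1 155.9 156.  160.3 154.8 131.2 140.4 140.4 134.2  93.9
  90.5  97.   98.7  98.7  98.7  98.9  98.9 122.7]
-1 -1 -1.57 [163.3 133.9 117.9 114.5 114.4 110.1 115.2 150.5 140.6 140.6 147.3 176.1
 165.7 122.6 121.9 121.9 121.9 121.9 121.9 157.9]
```

```bash
cat > k2.py <<'E'
from k import *
L=[json.loads(l) for l in open('log.jsonl')]
M=[];y=[]
for l in L:
    q=l['joint_positions'];A=Rz(q[0]); B=A@Ry(q[1]); C=B@Ry(q[2]); D=C@Rz(q[3]); E=D@Ry(q[4])
    M.append(np.hstack([A,B,C,E]));y.append(l['tool_pos'])
M=np.vstack(M);y=np.hstack(y)
lam=1e-2
v=np.linalg.solve(M.T@M+lam*np.eye(12),M.T@y)
PR=dict(s=(1,1,np.pi/2),v=v)
lo=np.array([-2.53,-.77,.04,-1,.28,-3.11]);hi=np.array([2.53,2.02,2.7,4.14,2.66,3.11])
def ik(p,R,seeds):
    best=[]
    for s in seeds:
        f=lambda q:np.r_[(fk(q,PR)[0]-p)/10,3*(R.inv()*Ro.from_matrix(fk(q,PR)[1])).as_rotvec()*10]
        r=least_squares(f,np.clip(s,lo+.01,hi-.01),bounds=(lo,hi))
        best.append((r.cost,r.x))
    best.sort(key=lambda t:t[0]); return best
if __name__=='__main__':
    print(v.round(1),np.abs(M@v-y).max())
    H=np.array([631.6,-98.5,34])
    rng=np.random.default_rng(0)
    q0=np.array(L[-1]['joint_positions'])
    for q,a in((1.88,20),(1.88,30),(1.5,40),(1,55),(.5,65),(0,65),(0,75)):
        p=H+[-175*np.cos(q),0,175*np.sin(q)]; a=np.radians(a)
        for sg in (1,-1):
            R=frame([np.cos(a),0,-np.sin(a)],[sg*np.sin(a),0,sg*np.cos(a)])
            for c,x in [b for b in ik(p,R,[rng.uniform(lo,hi) for _ in range(25)]) if b[0]<.05][:8]: print(q,round(np.degrees(a)),sg,round(c,3),x.round(2))
E
python3 k2.py
```

```text
[  8.2  26.2 232.4  13.2  26.2 474.7  33.7  26.2 367.    4.8  -2.7 293.6] 5.869908100780435
1.88 20 1 0.0 [-0.43  0.54  2.09  2.54  0.77 -2.84]
1.88 20 1 0.0 [-0.43  0.54  2.09  2.54  0.77 -2.84]
1.88 20 1 0.0 [-0.43  0.54  2.09  2.54  0.77 -2.84]
1.88 20 1 0.0 [-0.43  0.54  2.09  2.54  0.77 -2.84]
1.88 20 1 0.0 [-0.43  0.54  2.09  2.54  0.77 -2.84]
1.88 20 1 0.0 [-0.43  0.54  2.09  2.54  0.77 -2.84]
1.88 20 1 0.0 [-0.43  0.54  2.09  2.54  0.77 -2.84]
1.88 20 1 0.0 [-0.43  0.54  2.09  2.54  0.77 -2.84]
1.88 20 -1 0.0 [-0.43  0.54  2.09  2.54  0.77  0.3 ]
1.88 20 -1 0.0 [-0.43  0.54  2.09  2.54  0.77  0.3 ]
1.88 20 -1 0.0 [-0.43  0.54  2.09  2.54  0.77  0.3 ]
1.88 20 -1 0.0 [-0.43  0.54  2.09  2.54  0.77  0.3 ]
1.88 20 -1 0.0 [-0.43  0.54  2.09  2.54  0.77  0.3 ]
1.88 20 -1 0.0 [-0.43  0.54  2.09  2.54  0.77  0.3 ]
1.88 20 -1 0.0 [-0.43  0.54  2.09  2.54  0.77  0.3 ]
1.88 20 -1 0.0 [-0.43  0.54  2.09  2.54  0.77  0.3 ]
1.88 30 1 0.0 [-0.42  0.46  2.    2.28  0.48 -2.56]
1.88 30 1 0.0 [-0.42  0.46  2.    2.28  0.48 -2.56]
1.88 30 1 0.0 [-0.42  0.46  2.    2.28  0.48 -2.56]
1.88 30 1 0.
[... 3203 characters left out ...]
-0.79]
0 75 1 0.0 [-0.45  0.46  2.14  0.37  0.32 -0.79]
0 75 1 0.0 [-0.45  0.46  2.14  0.37  0.32 -0.79]
0 75 1 0.0 [-0.45  0.46  2.14  0.37  0.32 -0.79]
0 75 1 0.0 [-0.45  0.46  2.14  0.37  0.32 -0.79]
0 75 1 0.0 [-0.45  0.46  2.14  0.37  0.32 -0.79]
0 75 1 0.0 [-0.45  0.46  2.14  0.37  0.32 -0.79]
0 75 -1 0.0 [-0.45  0.46  2.14  0.37  0.32  2.35]
0 75 -1 0.0 [-0.45  0.46  2.14  0.37  0.32  2.35]
0 75 -1 0.0 [-0.45  0.46  2.14  0.37  0.32  2.35]
0 75 -1 0.0 [-0.45  0.46  2.14  0.37  0.32  2.35]
0 75 -1 0.0 [-0.45  0.46  2.14  0.37  0.32  2.35]
0 75 -1 0.0 [-0.45  0.46  2.14  0.37  0.32  2.35]
0 75 -1 0.0 [-0.45  0.46  2.14  0.37  0.32  2.35]
0 75 -1 0.0 [-0.45  0.46  2.14  0.37  0.32  2.35]
```

```bash
cat > k3.py <<'E'
from k import *
L=[json.loads(l) for l in open('log.jsonl')]
def blocks(q):
    A=Rz(q[0]); B=A@Ry(q[1]); C=B@Ry(q[2]); D=C@Rz(q[3]); E=D@Ry(q[4]); return A,B,C,D,E,E@Rz(q[5]+np.pi/2)
M=[];y=[]
for l in L:
    M.append(np.hstack(blocks(l['joint_positions'])));y.append(l['tool_pos'])
M=np.vstack(M);y=np.hstack(y)
V=np.linalg.solve(M.T@M+1e-3*np.eye(18),M.T@y)
def fk(q): b=blocks(q); return np.hstack(b)@V,b[5]
lo=np.array([-2.53,-.77,.04,-1,.28,-3.11]);hi=np.array([2.53,2.02,2.7,4.14,2.66,3.11])
def ik(p,R,s):
    f=lambda q:(lambda P,F:np.r_[(P-p)/10,30*(R.inv()*Ro.from_matrix(F)).as_rotvec()])(*fk(q))
    r=least_squares(f,np.clip(s,lo+.01,hi-.01),bounds=(lo,hi)); return r.cost,r.x
H=np.array([631.6,-98.5,34])
def hR(a,psi,sg):
    a=np.radians(a);psi=np.radians(psi)
    u=np.array([np.cos(a),0,-np.sin(a)]);v=np.array([np.sin(a),0,np.cos(a)])
    return frame(np.cos(psi)*u+np.sin(psi)*np.array([0,1,0]),sg*v)
def hp(q): return H+[-175*np.cos(q),0,175*np.sin(q)]
E
python3 - <<'E'
from k3 import *
print(V.round(1),np.abs(M@V-y).max())
for psi in (0,20,35):
    s=np.array([-.43,.54,2.09,2.3,.77,.3])
    for q,a in((1.88,15),(1.88,25),(1.6,32),(1.3,40),(1,50),(.7,58),(.4,62),(.2,65),(0,65)):
        c,s=ik(hp(q),hR(a,psi,-1),s); print(psi,q,a,round(c,3),s.round(2))
E
```

```text
[ 1.200e+00  2.550e+01  2.239e+02  4.000e-01  2.550e+01  5.028e+02
  4.500e+01  2.550e+01  1.894e+02 -1.000e-01 -1.000e-01  1.894e+02
  4.000e-01 -1.000e-01  1.503e+02  2.000e-01 -1.000e-01  1.503e+02] 0.5181192364889284
0 1.88 15 0.0 [-0.43  0.59  2.12  2.61  0.93  0.22]
0 1.88 25 0.0 [-0.42  0.5   2.05  2.46  0.62  0.4 ]
0 1.6 32 0.0 [-0.45  0.37  2.09  2.2   0.47  0.64]
0 1.3 40 0.0 [-0.48  0.28  2.13  1.78  0.37  1.03]
0 1 50 0.0 [-0.49  0.23  2.14  1.16  0.34  1.61]
0 0.7 58 0.0 [-0.5   0.24  2.16  0.84  0.35  1.9 ]
0 0.4 62 0.0 [-0.52  0.31  2.22  0.92  0.29  1.78]
0 0.2 65 0.151 [-0.52  0.37  2.23  0.93  0.28  1.75]
0 0 65 1.171 [-0.57  0.47  2.27  1.47  0.28  1.15]
20 1.88 15 0.0 [-0.62  0.65  1.98  1.98  1.07  0.58]
20 1.88 25 0.0 [-0.6   0.57  1.92  1.78  0.9   0.87]
20 1.6 32 0.0 [-0.64  0.46  1.97  1.57  0.85  1.07]
20 1.3 40 0.0 [-0.68  0.38  2.01  1.35  0.83  1.27]
20 1 50 0.0 [-0.7   0.34  2.03  1.09  0.82  1.51]
20 0.7 58 0.0 [-0.72  0.35  2.05  0.94  0.81  1.63]
20 0.4 62 0.0 [-0.73  0.41  2.11  0.94  0.75  1.57]
20 0.2 65 0.0 [-0.73  0.47  2.12  0.93  0.7   1.56]
20 0 65 0.0 [-0.73  0.55  2.15  1.04  0.65  1.41]
35 1.88 15 0.0 [-0.69  0.73  1.8   1.65  1.25  0.78]
35 1.88 25 0.0 [-0.67  0.67  1.75  1.5   1.15  1.04]
35 1.6 32 0.0 [-0.72  0.57  1.81  1.36  1.14  1.18]
35 1.3 40 0.0 [-0.76  0.5   1.87  1.21  1.14  1.32]
35 1 50 0.0 [-0.79  0.47  1.9   1.04  1.13  1.48]
35 0.7 58 0.0 [-0.8   0.48  1.94  0.92  1.11  1.56]
35 0.4 62 0.0 [-0.82  0.54  1.99  0.89  1.05  1.52]
35 0.2 65 0.0 [-0.82  0.6   2.    0.87  1.    1.52]
35 0 65 0.0 [-0.83  0.67  2.02  0.92  0.94  1.43]
```

Run:
```python
from k3 import *
from scipy.spatial.transform import Slerp
o,p0,Q=pose(); q=np.array(o['joint_positions'])
R1=hR(18,20,-1); p1=hp(1.88)+R1.apply([0,0,-118])
for sg in(1,-1): print(sg,np.degrees((Q.inv()*hR(18,20,sg)).as_rotvec()))
S=Slerp([0,1],Ro.concatenate([Q,R1]))
for t in np.linspace(0,1,9):
    p=p0+(p1-p0)*t+[0,0,70*np.sin(np.pi*t)]
    c,q=ik(p,S(t),q); print(round(t,2),p.round(),S(t).as_matrix()[:,2].round(2),round(c,3),q.round(2))
```

```text
1 [-37.58792491 -16.47346469 -64.12622289]
-1 [-18.33195215  41.82848318 108.17973114]
0.0 [467. 201. 135.] [ 0.42  0.76 -0.49] 0.0 [-0.31  0.53  2.29  1.58  1.02 -1.2 ]
0.12 [481. 159. 175.] [ 0.48  0.77 -0.42] 0.0 [-0.44  0.49  2.27  1.51  1.13 -0.94]
0.25 [495. 116. 210.] [ 0.55  0.76 -0.35] 0.0 [-0.55  0.45  2.26  1.49  1.21 -0.69]
0.38 [509.  74. 237.] [ 0.63  0.72 -0.29] 0.0 [-0.64  0.42  2.24  1.5   1.27 -0.45]
0.5 [523.  31. 255.] [ 0.7   0.67 -0.25] 0.0 [-0.71  0.41  2.22  1.53  1.3  -0.21]
0.62 [537. -11. 262.] [ 0.77  0.6  -0.23] 0.0 [-0.77  0.42  2.21  1.57  1.3   0.01]
0.75 [551. -54. 260.] [ 0.82  0.52 -0.23] 0.0 [-0.81  0.43  2.19  1.63  1.27  0.22]
0.88 [565. -96. 249.] [ 0.87  0.43 -0.25] 0.0 [-0.84  0.45  2.17  1.68  1.22  0.44]
1.0 [ 579. -139.  235.] [ 0.89  0.34 -0.29] 0.0 [-0.86  0.48  2.13  1.72  1.14  0.67]
```

Run:
```python
from k3 import *
from scipy.spatial.transform import Slerp
o,p0,Q=pose(); R1=hR(18,20,1); p1=hp(1.88)+R1.apply([0,0,-118]); print(p1,R1.as_rotvec())
S=Slerp([0,1],Ro.concatenate([Q,R1]))
go(p0+(p1-p0)*.45+[0,0,90],S(.45))
```

```text
[ 579.39583668 -138.85837691  234.96579074] [1.29742975 1.67869874 1.34352783]
row [ 0.156  0.296 -0.405] [-0.564 -0.247 -0.962]
```

Request:
carry_out:
  moves: [0.156,0.296,-0.405,-0.564,-0.247,-0.96,0.8,0.156,0.296,-0.405,-0.564,-0.247,-0.96,0.8,0.156,0.296,-0.405,-0.564,-0.247,-0.96,0.8,0.156,0.296,-0.405,-0.564,-0.247,-0.96,0.6,0.156,0.296,-0.405,-0.564,-0.247,-0.96,0.33,0.156,0.296,-0.405,-0.564,-0.247,-0.96,0.33,0.156,0.296,-0.405,-0.564,-0.247,-0.96,0.33,0.156,0.296,-0.405,-0.564,-0.247,-0.96,0.33]

```text
time: 16.85
tool_pos: [516.9, 49.8, 268.7]
tcp_rot: [2.322, -0.721, 1.721]
contact_force: [0.2, 0.1, 0.3]
grip_width: 38.0
```

Run:
```python
from k3 import *
st()
R1=hR(18,20,1); p1=hp(1.88)+R1.apply([0,0,-118]); go(p1,R1)
```

```text
t16.85 [516.9  49.8 268.7] z [ 0.655  0.555 -0.513] y [ 0.747 -0.375  0.549] j [-0.578  0.182  2.159  1.336  1.008 -1.315] F [0.2 0.1 0.3] w38.0
row [-0.424  0.247 -0.116] [-0.696 -0.306 -1.184]
```

Request:
carry_out:
  moves: [-0.42,0.24,-0.13,-0.557,-0.245,-0.947,0.33,-0.42,0.24,-0.13,-0.557,-0.245,-0.947,0.33,-0.42,0.24,-0.13,-0.557,-0.245,-0.947,0.33,-0.42,0.24,-0.13,-0.557,-0.245,-0.947,0.33,-0.42,0.24,-0.13,-0.557,-0.245,-0.947,0.33,-0.42,0.24,-0.13,-0.557,-0.245,-0.947,0.33,-0.42,0.24,-0.13,-0.557,-0.245,-0.947,0.33,-0.42,0.24,-0.13,-0.557,-0.245,-0.947,0.33]

```text
time: 17.65
tool_pos: [573.1, -138.0, 237.1]
tcp_rot: [1.943, -0.235, 1.895]
contact_force: [0.4, 0.5, 0.1]
grip_width: 30.3
```

Run:
```python
from k3 import *
st(); 
R1=hR(18,20,1); p1=hp(1.88)+R1.apply([0,0,-118]); go(p1,R1)
```

```text
t17.65 [ 573.1 -138.   237.1] z [ 0.856  0.377 -0.353] y [ 0.413 -0.09   0.906] j [-0.864  0.441  2.088  1.59   1.111 -2.228] F [0.4 0.5 0.1] w30.3
row [-0.008  0.002  0.014] [-0.141 -0.065 -0.238]
```

Request:
carry_out:
  moves: [-0.008,0.002,0.014,-0.141,-0.065,-0.238,0.33,-0.008,0.002,0.014,-0.141,-0.065,-0.238,0.33,-0.008,0.002,0.014,-0.141,-0.065,-0.238,0.33,-0.008,0.002,0.014,-0.141,-0.065,-0.238,0.33,-0.008,0.002,0.014,-0.141,-0.065,-0.238,0.33,-0.008,0.002,0.014,-0.141,-0.065,-0.238,0.33,-0.008,0.002,0.014,-0.141,-0.065,-0.238,0.33,-0.008,0.002,0.014,-0.141,-0.065,-0.238,0.33]

```text
time: 18.45
tool_pos: [579.3, -139.1, 235.2]
tcp_rot: [1.867, -0.106, 1.904]
contact_force: [-0.2, 0.4, -1.2]
grip_width: 30.4
```

Run:
```python
from k3 import *
st(); snap('wrist','w12.png'); c=get_calibration('wrist')
P=[hp(1.88)+[0,d,0] for d in (-53,0,53)]
print('pred handle px',proj(c,P))
```

```text
t18.45 [ 579.3 -139.1  235.2] z [ 0.894  0.342 -0.29 ] y [ 0.309 -0.     0.951] j [-0.858  0.476  2.129  1.716  1.142 -2.475] F [-0.2  0.4 -1.2] w30.4
pred handle px [[317.85552355 261.59043064]
 [317.83680855 196.99163847]
 [317.81836467 133.95120037]]
```

View pics/w12.png

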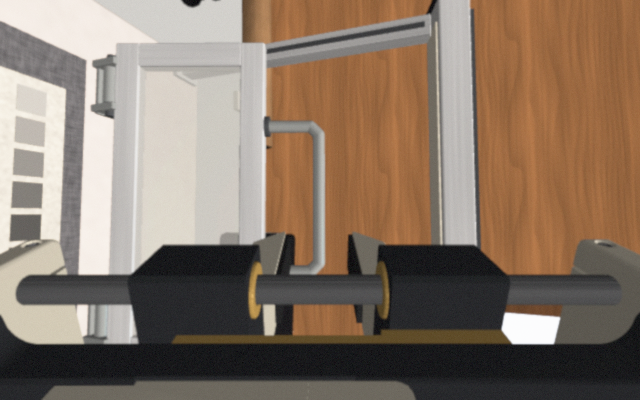

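Run:
```python
from k3 import *
go(hp(1.88),hR(18,20,1))
```

```text
row [ 0.    -0.     0.296] [ 0.     0.    -0.001]
```

Request:
carry_out:
  moves: [0,0,0.05,0,0,0,0.33,0,0,0.1,0,0,0,0.33,0,0,0.15,0,0,0,0.33,0,0,0.19,0,0,0,0.33,0,0,0.22,0,0,0,0.33,0,0,0.245,0,0,0,0.33,0,0,0.25,0,0,0,0.33,0,0,0.25,0,0,0,0.33]

```text
time: 19.3
tool_pos: [668.6, -104.7, 206.0]
tcp_rot: [1.867, -0.106, 1.904]
contact_force: [-1.0, -0.1, 0.0]
grip_width: 30.2
```

Run:
```python
from k3 import *
st(); snap('wrist','w13.png'); snap('scene','s5.png')
im=cv2.imread('pics/s5.png');cv2.imwrite('pics/crop10.png',cv2.resize(im[130:300,180:360],None,fx=3.5,fy=3.5,interpolation=cv2.INTER_CUBIC))
c=get_calibration('wrist');print(proj(c,[hp(1.88)]))
go(hp(1.88),hR(18,20,1))
```

```text
t19.30 [ 668.6 -104.7  206. ] z [ 0.894  0.342 -0.29 ] y [ 0.309 -0.     0.951] j [-0.65   0.598  1.993  1.9    1.034 -2.487] F [-1.  -0.1  0. ] w30.2
[[317.6194073  249.41347531]]
row [ 0.001 -0.     0.047] [ 0.     0.001 -0.001]
```

View pics/w13.png

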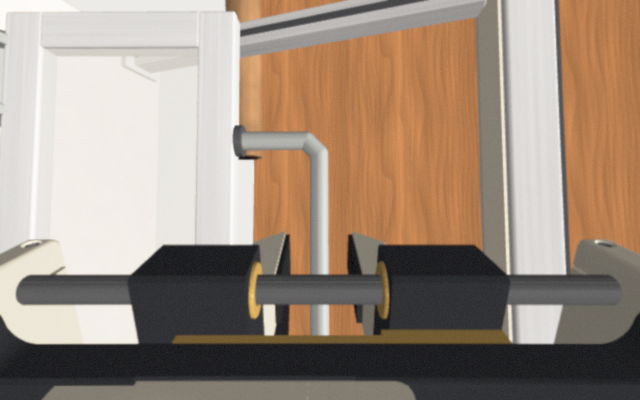

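View pics/crop10.png

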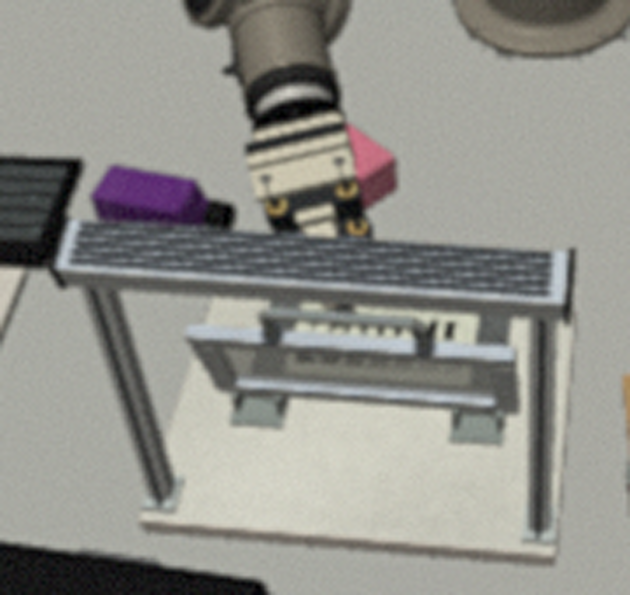

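Request:
carry_out:
  moves: [0,0,0.015,0,0,0,0.33,0,0,0.03,0,0,0,0.33,0,0,0.042,0,0,0,0.33,0,0,0.047,0,0,0,0.33,0,0,0.047,0,0,0,0.33,0,0,0.047,0,0,0,0.2,0,0,0.047,0,0,0,0.2,0,0,0.047,0,0,0,0.2]

```text
time: 20.2
tool_pos: [685.1, -98.8, 200.8]
tcp_rot: [1.867, -0.106, 1.903]
contact_force: [0.2, -0.2, -0.5]
grip_width: 18.9
```

Run:
```python
from k3 import *
st(); snap('wrist','w14.png')
```

```text
t20.20 [685.1 -98.8 200.8] z [ 0.894  0.341 -0.29 ] y [ 0.309 -0.001  0.951] j [-0.617  0.62   1.963  1.928  1.015 -2.485] F [ 0.2 -0.2 -0.5] w18.9
```

View pics/w14.png

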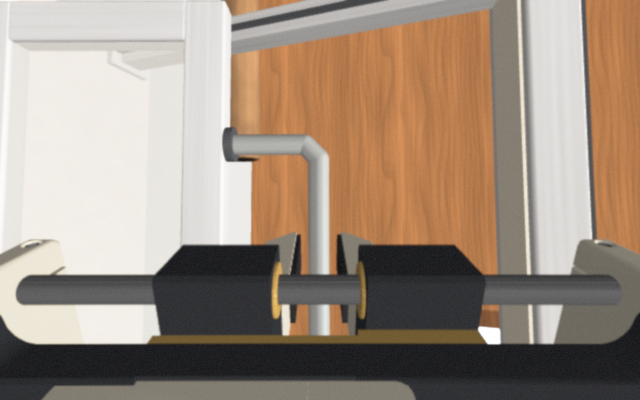

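Bar at column 319, centred between the pads (298–342). Closing on it.

Request:
carry_out:
  moves: [0,0,0,0,0,0,0.15,0,0,0,0,0,0,0.12,0,0,0,0,0,0,0,0,0,0,0,0,0,0,0,0,0,0,0,0,0,0,0,0,0,0,0,0,0,0,0,0,0,0,0,0,0,0,0,0,0,0]

```text
time: 21.05
tool_pos: [685.1, -98.8, 200.9]
tcp_rot: [1.867, -0.106, 1.903]
contact_force: [-0.9, -0.4, 1.2]
grip_width: 8.7
```

Run:
```python
from k3 import *
st()
o,p,Q=pose(); print('rel',p-H, np.linalg.norm((p-H)[[0,2]]))
for q,a in ((1.88,18),(1.83,18),(1.78,19),(1.73,20),(1.68,21),(1.63,22),(1.58,23),(1.53,24),(1.48,25)):
    go(hp(q),hR(a,20,1))
```

```text
t21.05 [685.1 -98.8 200.9] z [ 0.894  0.341 -0.29 ] y [ 0.309 -0.001  0.951] j [-0.617  0.62   1.963  1.928  1.015 -2.485] F [-0.9 -0.4  1.2] w8.7
rel [ 53.52655117  -0.30614201 166.93674371] 175.30820882325455
row [ 0.001 -0.001 -0.   ] [ 0.001  0.001 -0.001]
row [ 0.008 -0.001 -0.021] [ 0.001  0.001 -0.001]
row [ 0.016 -0.003 -0.041] [0.032 0.001 0.011]
row [ 0.023 -0.006 -0.062] [0.063 0.001 0.022]
row [ 0.031 -0.01  -0.082] [0.095 0.001 0.033]
row [ 0.038 -0.015 -0.102] [0.126 0.001 0.045]
row [ 0.045 -0.021 -0.122] [0.157 0.001 0.056]
row [ 0.052 -0.028 -0.141] [0.189 0.001 0.068]
row [ 0.059 -0.036 -0.16 ] [0.22  0.001 0.079]
```

Request:
carry_out:
  moves: [0.004,0,-0.01,0,0,0,0,0.008,-0.001,-0.021,0,0,0,0,0.016,-0.003,-0.041,0.032,0,0.011,0,0.023,-0.006,-0.062,0.063,0,0.022,0,0.031,-0.01,-0.082,0.095,0,0.033,0,0.038,-0.015,-0.102,0.126,0,0.045,0,0.041,-0.018,-0.112,0.14,0,0.05,0,0.041,-0.018,-0.112,0.14,0,0.05,0]

```text
time: 21.85
tool_pos: [637.2, -99.0, 209.6]
tcp_rot: [1.94, -0.13, 1.894]
contact_force: [0.5, -2.5, 3.4]
grip_width: 8.7
```

```bash
cat > nx.py <<'E'
from k3 import *
import sys
def nx(qs,as_):
    st(); o,p,Q=pose(); d=(p-H); print('rad %.1f ang %.3f'%(np.hypot(d[0],d[2]),np.arctan2(d[2],-d[0])), 'Frad %.1f Ftan %.1f'%(np.dot(np.array(o['contact_force'])[[0,2]],d[[0,2]])/np.hypot(d[0],d[2]), np.dot(np.array(o['contact_force'])[[0,2]],[d[2],-d[0]])/np.hypot(d[0],d[2])),'moment',np.round(o['moment'],2))
    for q,a in zip(qs,as_): go(hp(q),hR(a,20,1))
E
python3 - <<'E'
from nx import *
q=np.linspace(1.6-.045,1.6-.315,7); nx(q,23+(1.6-q)*45)
E
```

```text
t21.85 [637.2 -99.  209.6] z [ 0.869  0.341 -0.358] y [0.381 0.    0.925] j [-0.673  0.522  2.046  1.811  0.983 -2.403] F [ 0.5 -2.5  3.4] w8.7
rad 175.7 ang 1.603 Frad 3.4 Ftan 0.4 moment [-0.15 -0.24 -0.43]
row [ 0.008 -0.01  -0.017] [0.082 0.003 0.03 ]
row [ 0.014 -0.018 -0.034] [0.146 0.003 0.053]
row [ 0.02  -0.027 -0.051] [0.209 0.003 0.076]
row [ 0.026 -0.036 -0.067] [0.273 0.003 0.099]
row [ 0.031 -0.047 -0.082] [0.336 0.003 0.122]
row [ 0.037 -0.058 -0.097] [0.399 0.003 0.145]
row [ 0.042 -0.07  -0.112] [0.463 0.003 0.168]
```

Request:
carry_out:
  moves: [0.008,-0.01,-0.017,0.082,0.003,0.03,0,0.014,-0.018,-0.034,0.146,0.003,0.053,0,0.02,-0.027,-0.051,0.209,0.003,0.076,0,0.026,-0.036,-0.067,0.273,0.003,0.099,0,0.031,-0.047,-0.082,0.336,0.003,0.122,0,0.037,-0.058,-0.097,0.399,0.003,0.145,0,0.042,-0.07,-0.112,0.463,0.003,0.168,0,0.042,-0.07,-0.112,0.463,0.003,0.168,0]

```text
time: 22.65
tool_pos: [583.1, -99.3, 204.2]
tcp_rot: [2.187, -0.205, 1.853]
contact_force: [-3.7, -4.5, 13.4]
grip_width: 9.1
```

Run:
```python
from nx import *
q=np.linspace(1.285-.045,1.285-.315,7); nx(q,37+(1.285-q)*40)
```

```text
t22.65 [583.1 -99.3 204.2] z [ 0.751  0.341 -0.566] y [0.601 0.001 0.799] j [-0.702  0.384  2.044  1.434  0.851 -1.988] F [-3.7 -4.5 13.4] w9.1
rad 177.0 ang 1.293 Frad 13.9 Ftan 0.1 moment [ 0.02 -0.95 -0.43]
row [ 0.005 -0.022 -0.008] [0.056 0.003 0.023]
row [ 0.009 -0.038 -0.018] [0.113 0.003 0.044]
row [ 0.012 -0.055 -0.028] [0.169 0.003 0.064]
row [ 0.015 -0.073 -0.036] [0.225 0.003 0.085]
row [ 0.018 -0.091 -0.044] [0.282 0.003 0.105]
row [ 0.021 -0.109 -0.051] [0.338 0.003 0.126]
row [ 0.023 -0.127 -0.057] [0.395 0.003 0.146]
```

```bash
sed -i 's/def hp(q): return H+\[-175\*np.cos(q),0,175\*np.sin(q)\]/def hp(q,r=175,dy=0): return H+[-r*np.cos(q),dy,r*np.sin(q)]/' k3.py
cat >> nx.py <<'E'
def rows(qs,as_,r,dy=0):
    for q,a in zip(qs,as_): go(hp(q,r,dy),hR(a,20,1))
E
python3 - <<'E'
from nx import *
nx([],[])
q=np.r_[1.285,np.linspace(1.285-.03,1.285-.21,6)]; rows(q,37+(1.285-q)*40,178)
E
```

```text
t22.65 [583.1 -99.3 204.2] z [ 0.751  0.341 -0.566] y [0.601 0.001 0.799] j [-0.702  0.384  2.044  1.434  0.851 -1.988] F [-3.7 -4.5 13.4] w9.1
rad 177.0 ang 1.293 Frad 13.9 Ftan 0.1 moment [ 0.02 -0.95 -0.43]
row [ 0.003 -0.001 -0.003] [-0.     0.003  0.003]
row [ 0.006 -0.012 -0.011] [0.037 0.003 0.016]
row [ 0.009 -0.025 -0.019] [0.083 0.003 0.033]
row [ 0.012 -0.039 -0.027] [0.128 0.003 0.049]
row [ 0.015 -0.053 -0.034] [0.173 0.003 0.066]
row [ 0.017 -0.067 -0.041] [0.218 0.003 0.082]
row [ 0.02  -0.082 -0.048] [0.263 0.003 0.098]
```

Request:
carry_out:
  moves: [0.003,-0.001,-0.003,0,0,0,0,0.006,-0.012,-0.011,0.037,0.003,0.016,0,0.009,-0.025,-0.019,0.083,0.003,0.033,0,0.012,-0.039,-0.027,0.128,0.003,0.049,0,0.015,-0.053,-0.034,0.173,0.003,0.066,0,0.017,-0.067,-0.041,0.218,0.003,0.082,0,0.02,-0.082,-0.048,0.263,0.003,0.098,0,0.02,-0.082,-0.048,0.263,0.003,0.098,0]

```text
time: 23.45
tool_pos: [546.3, -98.7, 189.8]
tcp_rot: [2.334, -0.245, 1.82]
contact_force: [-0.9, -4.8, 1.4]
grip_width: 8.6
```

Run:
```python
from nx import *
nx([],[])
q=np.linspace(1.075-.03,1.075-.21,7); rows(q,45.4+(1.075-q)*30,178)
snap('wrist','w15.png')
```

```text
t23.45 [546.3 -98.7 189.8] z [ 0.659  0.341 -0.671] y [0.713 0.001 0.701] j [-0.716  0.34   2.048  1.21   0.829 -1.765] F [-0.9 -4.8  1.4] w8.6
rad 177.7 ang 1.070 Frad 1.7 Ftan -0.1 moment [-0.74  0.28 -0.4 ]
row [ 0.002 -0.011 -0.003] [0.025 0.002 0.01 ]
row [ 0.003 -0.024 -0.006] [0.053 0.002 0.021]
row [ 0.004 -0.037 -0.009] [0.081 0.002 0.031]
row [ 0.005 -0.05  -0.011] [0.109 0.002 0.041]
row [ 0.005 -0.063 -0.013] [0.138 0.002 0.051]
row [ 0.006 -0.076 -0.014] [0.166 0.002 0.062]
row [ 0.006 -0.089 -0.015] [0.194 0.002 0.072]
```

View pics/w15.png

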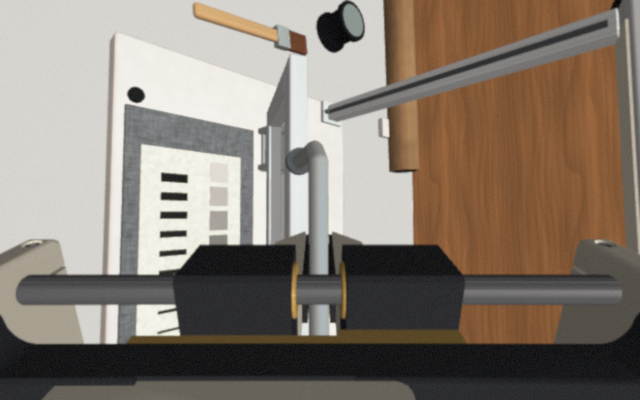

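Request:
carry_out:
  moves: [0.001,-0.011,-0.003,0.025,0.002,0.01,0,0.002,-0.024,-0.006,0.053,0.002,0.021,0,0.003,-0.037,-0.009,0.081,0.002,0.031,0,0.004,-0.05,-0.011,0.109,0.002,0.041,0,0.004,-0.063,-0.013,0.138,0.002,0.051,0,0.005,-0.076,-0.014,0.166,0.002,0.062,0,0.005,-0.089,-0.015,0.194,0.002,0.072,0,0.005,-0.089,-0.015,0.194,0.002,0.072,0]

```text
time: 24.3
tool_pos: [516.2, -98.5, 169.1]
tcp_rot: [2.443, -0.273, 1.793]
contact_force: [-1.5, -1.1, 1.5]
grip_width: 8.8
```

Run:
```python
from nx import *
nx([],[])
q=np.linspace(.865-.035,.865-.245,7); rows(q,51.7+(.865-q)*28,178,-.5)
```

```text
t24.30 [516.2 -98.5 169.1] z [ 0.582  0.343 -0.738] y [ 0.785 -0.     0.619] j [-0.728  0.332  2.063  1.073  0.821 -1.648] F [-1.5 -1.1  1.5] w8.8
rad 177.7 ang 0.864 Frad 2.2 Ftan -0.2 moment [-0.41  0.29 -0.02]
row [-0.001 -0.015 -0.   ] [ 0.029 -0.002  0.011]
row [-0.002 -0.031  0.001] [ 0.06  -0.002  0.022]
row [-0.002 -0.046  0.003] [ 0.091 -0.002  0.033]
row [-0.003 -0.061  0.005] [ 0.122 -0.002  0.044]
row [-0.004 -0.077  0.008] [ 0.152 -0.002  0.055]
row [-0.006 -0.092  0.011] [ 0.183 -0.002  0.067]
row [-0.007 -0.107  0.015] [ 0.214 -0.002  0.078]
```

Request:
carry_out:
  moves: [-0.001,-0.015,0,0.029,0,0.011,0,-0.002,-0.031,0.001,0.06,0,0.022,0,-0.002,-0.046,0.003,0.091,0,0.033,0,-0.003,-0.061,0.005,0.122,0,0.044,0,-0.004,-0.077,0.008,0.152,0,0.055,0,-0.006,-0.092,0.011,0.183,0,0.067,0,-0.007,-0.107,0.015,0.214,0,0.078,0,-0.007,-0.107,0.015,0.214,0,0.078,0]

```text
time: 25.1
tool_pos: [486.0, -98.6, 136.7]
tcp_rot: [2.567, -0.298, 1.759]
contact_force: [-1.9, 1.7, 0.5]
grip_width: 9.1
```

Run:
```python
from nx import *
nx([],[])
q=np.linspace(.62-.035,.62-.245,7); rows(q,58.5+(.62-q)*25,178,-.5)
```

```text
t25.10 [486.  -98.6 136.7] z [ 0.488  0.344 -0.802] y [0.854 0.    0.52 ] j [-0.732  0.356  2.08   0.947  0.8   -1.548] F [-1.9  1.7  0.5] w9.1
rad 178.2 ang 0.614 Frad 1.9 Ftan -0.7 moment [0.09 0.45 0.36]
row [-0.003 -0.012  0.005] [ 0.021 -0.004  0.008]
row [-0.005 -0.026  0.012] [ 0.049 -0.004  0.018]
row [-0.008 -0.04   0.018] [ 0.076 -0.004  0.028]
row [-0.011 -0.053  0.026] [ 0.104 -0.004  0.038]
row [-0.013 -0.066  0.034] [ 0.131 -0.004  0.048]
row [-0.016 -0.079  0.042] [ 0.158 -0.004  0.058]
row [-0.02  -0.092  0.05 ] [ 0.186 -0.004  0.068]
```

Request:
carry_out:
  moves: [-0.003,-0.012,0.005,0.021,0,0.008,0,-0.005,-0.026,0.012,0.049,0,0.018,0,-0.008,-0.04,0.018,0.076,0,0.028,0,-0.011,-0.053,0.026,0.104,0,0.038,0,-0.013,-0.066,0.034,0.131,0,0.048,0,-0.016,-0.079,0.042,0.158,0,0.058,0,-0.02,-0.092,0.05,0.186,0,0.068,0,-0.02,-0.092,0.05,0.186,0,0.068,0]

```text
time: 25.9
tool_pos: [465.5, -98.8, 98.4]
tcp_rot: [2.676, -0.317, 1.726]
contact_force: [0.7, 5.1, -1.6]
grip_width: 8.7
```

Run:
```python
from nx import *
nx([],[])
q=np.linspace(.375-.025,.375-.175,7); rows(q,64.6+(.375-q)*15,178,0)
```

```text
t25.90 [465.5 -98.8  98.4] z [ 0.401  0.345 -0.849] y [ 0.904 -0.     0.427] j [-0.723  0.414  2.089  0.863  0.761 -1.481] F [ 0.7  5.1 -1.6] w8.7
rad 178.1 ang 0.370 Frad -1.2 Ftan -1.3 moment [0.28 0.13 0.29]
row [-0.001 -0.006  0.006] [ 0.008 -0.006  0.003]
row [-0.004 -0.014  0.014] [ 0.019 -0.006  0.007]
row [-0.007 -0.022  0.021] [ 0.031 -0.006  0.011]
row [-0.01  -0.029  0.029] [ 0.043 -0.006  0.016]
row [-0.013 -0.036  0.037] [ 0.055 -0.006  0.02 ]
row [-0.016 -0.043  0.045] [ 0.066 -0.006  0.024]
row [-0.019 -0.05   0.053] [ 0.078 -0.006  0.028]
```

Request:
carry_out:
  moves: [-0.001,-0.006,0.006,0.008,0,0.003,0,-0.004,-0.014,0.014,0.019,0,0.007,0,-0.007,-0.022,0.021,0.031,0,0.011,0,-0.01,-0.029,0.029,0.043,0,0.016,0,-0.013,-0.036,0.037,0.055,0,0.02,0,-0.016,-0.043,0.045,0.066,0,0.024,0,-0.019,-0.05,0.053,0.078,0,0.028,0,-0.019,-0.05,0.053,0.078,0,0.028,0]

```text
time: 26.7
tool_pos: [457.5, -98.9, 69.1]
tcp_rot: [2.721, -0.323, 1.712]
contact_force: [5.5, 4.3, -1.9]
grip_width: 8.3
```

Run:
```python
from nx import *
nx([],[])
q=np.linspace(.2-.02,.2-.14,7); rows(q,67.2+(.2-q)*10,178,0)
snap('wrist','w16.png'); snap('scene','s6.png')
im=cv2.imread('pics/s6.png');cv2.imwrite('pics/crop11.png',cv2.resize(im[130:300,180:360],None,fx=3.5,fy=3.5,interpolation=cv2.INTER_CUBIC))
```

```text
t26.70 [457.5 -98.9  69.1] z [ 0.364  0.345 -0.865] y [ 0.922 -0.     0.387] j [-0.718  0.47   2.1    0.861  0.717 -1.495] F [ 5.5  4.3 -1.9] w8.3
rad 177.6 ang 0.199 Frad -5.8 Ftan -0.8 moment [ 0.08 -0.43 -0.09]
row [-0.001 -0.005  0.006] [ 0.006 -0.005  0.002]
row [-0.004 -0.01   0.013] [ 0.012 -0.005  0.004]
row [-0.007 -0.015  0.021] [ 0.018 -0.005  0.006]
row [-0.009 -0.019  0.028] [ 0.025 -0.005  0.008]
row [-0.012 -0.024  0.035] [ 0.031 -0.005  0.011]
row [-0.015 -0.028  0.043] [ 0.037 -0.005  0.013]
row [-0.017 -0.032  0.05 ] [ 0.043 -0.005  0.015]
```

View pics/w16.png

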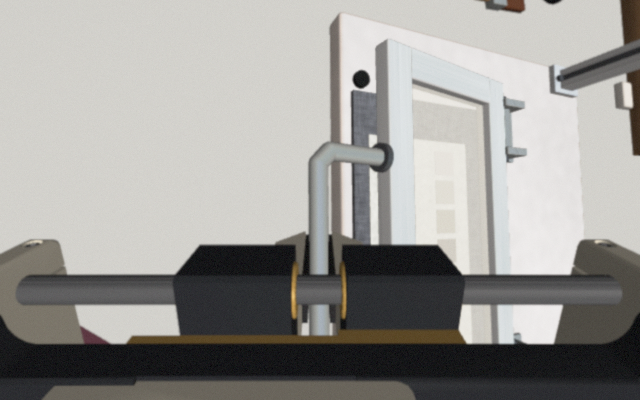

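View pics/crop11.png

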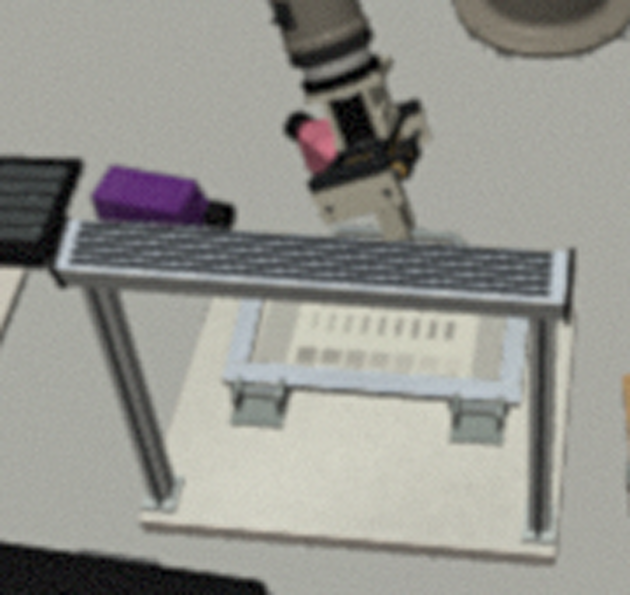

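Run:
```python
from nx import *
im,c=load('top1.png')
print(onz(c,[(344,264),(350,260),(377,285),(371,290),(382,247),(418,254)],25).round())
im,c=load('s6.png')
q=np.linspace(.2-.02,.2-.14,7); rows(q,67.2+(.2-q)*10,176.5,0)
im=cv2.imread('pics/s6.png');cv2.imwrite('pics/crop12.png',cv2.resize(im[140:220,220:320],None,fx=6,fy=6,interpolation=cv2.INTER_CUBIC))
# pink z profile from wrist
```

```text
[[ 355. -128.   25.]
 [ 370. -151.   25.]
 [ 275. -253.   25.]
 [ 256. -229.   25.]
 [ 419. -276.   25.]
 [ 391. -415.   25.]]
row [-0.002 -0.003  0.009] [ 0.006 -0.005  0.002]
row [-0.005 -0.007  0.016] [ 0.012 -0.005  0.004]
row [-0.007 -0.012  0.023] [ 0.019 -0.005  0.007]
row [-0.01  -0.016  0.03 ] [ 0.025 -0.005  0.009]
row [-0.013 -0.021  0.037] [ 0.031 -0.005  0.011]
row [-0.015 -0.025  0.045] [ 0.038 -0.005  0.013]
row [-0.018 -0.029  0.052] [ 0.044 -0.005  0.016]
```

View pics/crop12.png

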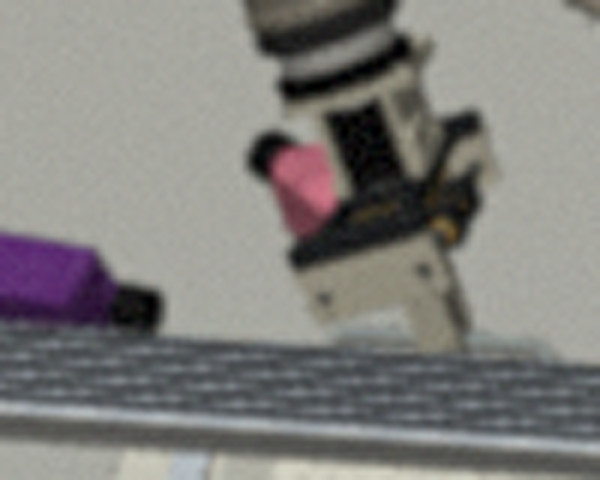

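Run:
```python
from nx import *
s0=np.array([-0.718,0.47,2.1,0.861,0.717,-1.495])
for psi in (20,12,5):
    s=s0
    for q,a in((.2,67),(.2,75),(.2,82),(.2,88),(.1,88),(0,88)):
        c,s=ik(hp(q,176.5),hR(a,psi,1),s)
        R=hR(a,psi,1).as_matrix(); zl=hp(q)[2]-47*R[2,2]-95*abs(R[2,1])-37.5*abs(R[2,0])
        print(psi,q,a,round(c,3),s.round(2),'body low z',zl.round())
for k in (1/3,2/3,1): go(hp(.2,176.5),hR(67.2+k*20,20-k*8,1))
```

```text
20 0.2 67 0.0 [-0.72  0.47  2.1   0.87  0.71 -1.5 ] body low z 60.0
20 0.2 75 0.0 [-0.66  0.48  2.01  0.64  0.78 -1.19] body low z 74.0
20 0.2 82 0.0 [-0.61  0.5   1.92  0.48  0.87 -0.98] body low z 87.0
20 0.2 88 0.0 [-0.58  0.53  1.85  0.38  0.96 -0.83] body low z 97.0
20 0.1 88 0.0 [-0.58  0.56  1.86  0.39  0.92 -0.86] body low z 79.0
20 0 88 0.0 [-0.58  0.59  1.88  0.4   0.88 -0.88] body low z 62.0
12 0.2 67 0.0 [-0.64  0.42  2.15  0.87  0.54 -1.44] body low z 67.0
12 0.2 75 0.0 [-0.58  0.43  2.05  0.56  0.63 -1.06] body low z 81.0
12 0.2 82 0.0 [-0.54  0.46  1.96  0.37  0.75 -0.83] body low z 93.0
12 0.2 88 0.0 [-0.51  0.49  1.88  0.27  0.86 -0.69] body low z 104.0
12 0.1 88 0.0 [-0.51  0.52  1.9   0.28  0.81 -0.71] body low z 86.0
12 0 88 0.0 [-0.51  0.55  1.91  0.29  0.77 -0.73] body low z 69.0
5 0.2 67 0.0 [-0.56  0.39  2.19  0.85  0.39 -1.34] body low z 72.0
5 0.2 75 0.0 [-0.51  0.4   2.08  0.43  0.51 -0.88] body low z 86.0
5 0.2 82 0.0 [-0.47  0.43  1.99  0.23  0.65 -0.66] body low z 99.0
5 0.2 88 0.0 [-0.44  0.47  1.91  0.13  0.78 -0.53] body low z 109.0
5 0.1 88 0.0 [-0.44  0.5   1.93  0.14  0.73 -0.55] body low z 92.0
5 0 88 0.0 [-0.44  0.53  1.94  0.15  0.68 -0.56] body low z 74.0
row [0.    0.002 0.002] [ 0.21  -0.094  0.071]
row [0.    0.002 0.002] [ 0.424 -0.182  0.133]
row [0.    0.002 0.002] [ 0.641 -0.269  0.184]
```

Request:
carry_out:
  moves: [0,0.001,0.001,0.1,-0.045,0.035,0,0,0.002,0.002,0.21,-0.094,0.071,0,0,0.002,0.002,0.317,-0.138,0.102,0,0,0.002,0.002,0.424,-0.182,0.133,0,0,0.002,0.002,0.53,-0.225,0.16,0,0,0.002,0.002,0.641,-0.269,0.184,0,0,0.002,0.002,0.641,-0.269,0.184,0,0,0.002,0.002,0.641,-0.269,0.184,0]

```text
time: 27.6
tool_pos: [459.1, -98.6, 68.7]
tcp_rot: [3.09, -0.209, 1.582]
contact_force: [3.7, 3.7, -2.4]
grip_width: 9.0
```

```bash
cat >> nx.py <<'E'
def rows2(qs,a,psi,r,dy=0):
    for q in qs: go(hp(q,r,dy),hR(a,psi,1))
E
python3 - <<'E'
from nx import *
nx([],[])
q=np.linspace(.2-.02,.2-.14,7); rows2(q,87.2,12,176.5,0)
E
```

```text
t27.60 [459.1 -98.6  68.7] z [ 0.05   0.208 -0.977] y [0.999 0.    0.051] j [-0.511  0.49   1.891  0.28   0.841 -0.712] F [ 3.7  3.7 -2.4] w9.0
rad 175.9 ang 0.198 Frad -4.1 Ftan -1.6 moment [ 0.36 -0.65 -0.06]
row [-0.001 -0.003  0.007] [ 0.004 -0.     0.002]
row [-0.003 -0.005  0.016] [ 0.004 -0.     0.002]
row [-0.005 -0.007  0.024] [ 0.004 -0.     0.002]
row [-0.007 -0.009  0.033] [ 0.004 -0.     0.002]
row [-0.009 -0.01   0.041] [ 0.004 -0.     0.002]
row [-0.01  -0.011  0.05 ] [ 0.004 -0.     0.002]
row [-0.012 -0.012  0.058] [ 0.004 -0.     0.002]
```

Request:
carry_out:
  moves: [-0.001,-0.001,0.007,0,0,0,0,-0.003,-0.003,0.016,0,0,0,0,-0.005,-0.005,0.024,0,0,0,0,-0.007,-0.006,0.033,0,0,0,0,-0.009,-0.007,0.041,0,0,0,0,-0.01,-0.008,0.05,0,0,0,0,-0.012,-0.009,0.058,0,0,0,0,-0.012,-0.009,0.058,0,0,0,0]

```text
time: 28.4
tool_pos: [456.9, -98.6, 44.4]
tcp_rot: [3.089, -0.209, 1.582]
contact_force: [3.9, 3.0, -2.3]
grip_width: 8.5
```

Run:
```python
from nx import *
nx([],[])
rows2([.05,.04,.03,.02,.01,0,-.01],87.2,12,175.5,0)
snap('wrist','w17.png');snap('top','t5.png')
im=cv2.imread('pics/t5.png');cv2.imwrite('pics/crop13.png',cv2.resize(im[140:300,270:430],None,fx=4,fy=4,interpolation=cv2.INTER_CUBIC))
```

```text
t28.40 [456.9 -98.6  44.4] z [ 0.05   0.208 -0.977] y [0.999 0.    0.051] j [-0.513  0.531  1.914  0.297  0.779 -0.739] F [ 3.9  3.  -2.3] w8.5
rad 175.0 ang 0.060 Frad -4.0 Ftan -2.0 moment [ 0.19 -0.53 -0.05]
row [-0.001 -0.002  0.004] [ 0.004 -0.     0.001]
row [-0.002 -0.002  0.008] [ 0.004 -0.     0.001]
row [-0.003 -0.002  0.013] [ 0.004 -0.     0.001]
row [-0.003 -0.003  0.017] [ 0.004 -0.     0.001]
row [-0.004 -0.003  0.021] [ 0.004 -0.     0.001]
row [-0.005 -0.003  0.025] [ 0.004 -0.     0.001]
row [-0.006 -0.003  0.03 ] [ 0.004 -0.     0.001]
```

View pics/w17.png

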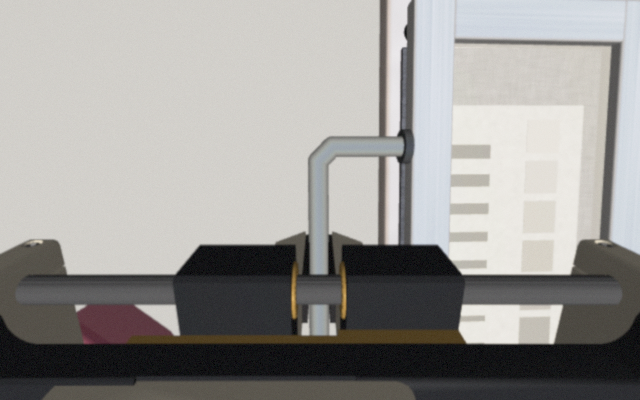

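View pics/crop13.png

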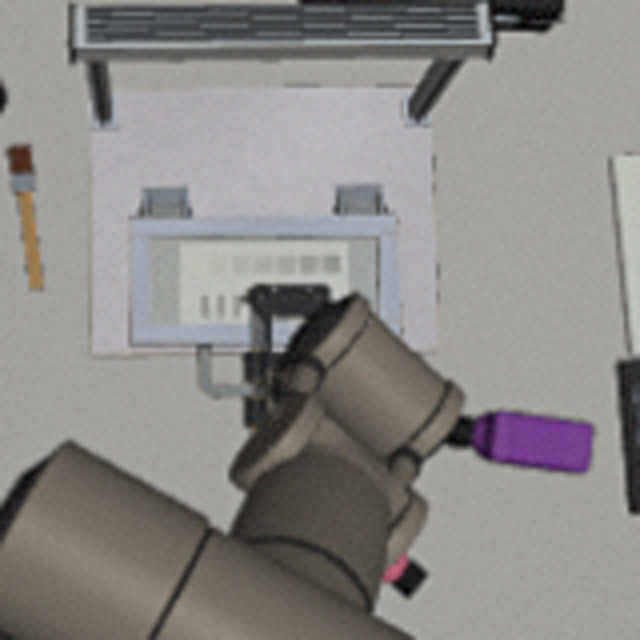

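Request:
carry_out:
  moves: [-0.001,0,0.003,0,0,0,0,-0.001,0.001,0.006,0,0,0,0,-0.002,0.002,0.01,0,0,0,0,-0.003,0.002,0.013,0,0,0,0,-0.003,0.002,0.016,0,0,0,0,-0.004,0.002,0.019,0,0,0,0,-0.004,0.002,0.021,0,0,0,0,-0.004,0.002,0.021,0,0,0,0]

```text
time: 29.3
tool_pos: [457.1, -98.7, 39.0]
tcp_rot: [3.09, -0.209, 1.584]
contact_force: [-14.4, -3.0, 37.8]
grip_width: 8.9
```

Run:
```python
from nx import *
nx([],[])
```

```text
t29.30 [457.1 -98.7  39. ] z [ 0.049  0.208 -0.977] y [0.999 0.002 0.051] j [-0.513  0.541  1.917  0.3    0.767 -0.746] F [-14.4  -3.   37.8] w8.9
rad 174.6 ang 0.028 Frad 15.5 Ftan 37.4 moment [0.56 2.25 0.5 ]
```

Request:
carry_out:
  moves: [0,0,-0.002,0,0,0,0,0,0,-0.003,0,0,0,0,0,0,-0.003,0,0,0,0,0,0,-0.003,0,0,0,0,0,0,-0.003,0,0,0,0,0,0,-0.003,0,0,0,0,0,0,-0.003,0,0,0,0,0,0,-0.003,0,0,0,0]

```text
time: 30.1
tool_pos: [456.9, -98.8, 40.0]
tcp_rot: [3.09, -0.209, 1.584]
contact_force: [1.3, 3.4, -1.4]
grip_width: 8.7
```

Run:
```python
from nx import *
nx([],[])
snap('wrist','w18.png');snap('scene','s7.png');c=get_calibration('wrist')
im=cv2.imread('pics/s7.png');cv2.imwrite('pics/crop14.png',cv2.resize(im[140:290,190:350],None,fx=4.5,fy=4.5,interpolation=cv2.INTER_CUBIC))
for q in (0,.02,.04,.08): print(q,proj(c,[H+[-130*np.cos(q)-6*np.sin(q),s,130*np.sin(q)+6*np.cos(q)] for s in (130,)]+[H+[-130*np.cos(q)+6*np.sin(q),s,130*np.sin(q)-6*np.cos(q)] for s in (130,0)]).round(1).tolist(), proj(c,[hp(q,175,53)]).round(1))
```

```text
t30.10 [456.9 -98.8  40. ] z [ 0.049  0.208 -0.977] y [0.999 0.002 0.05 ] j [-0.513  0.539  1.916  0.299  0.77  -0.745] F [ 1.3  3.4 -1.4] w8.7
rad 174.8 ang 0.034 Frad -1.3 Ftan -1.4 moment [ 0.33 -0.12  0.03]
0 [[417.8, -14.2], [409.2, -0.4], [403.2, 258.3]] [[318.4 155.7]]
0.02 [[419.7, -17.5], [411.3, -3.2], [405.1, 259.7]] [[318.8 155.4]]
0.04 [[421.7, -20.9], [413.5, -6.1], [407.1, 261.0]] [[319.5 155. ]]
0.08 [[426.3, -28.1], [418.5, -12.2], [411.6, 263.9]] [[321.3 154.2]]
```

View pics/w18.png

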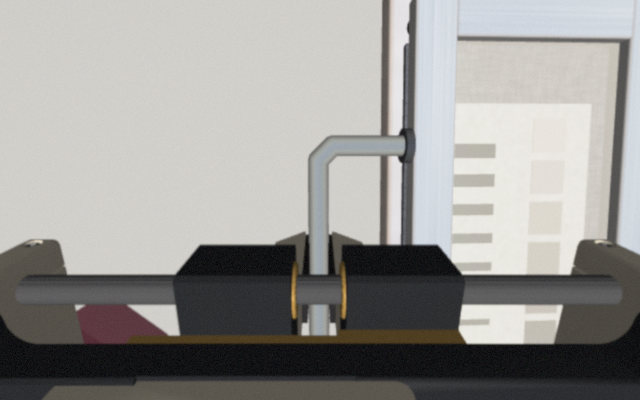

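View pics/crop14.png

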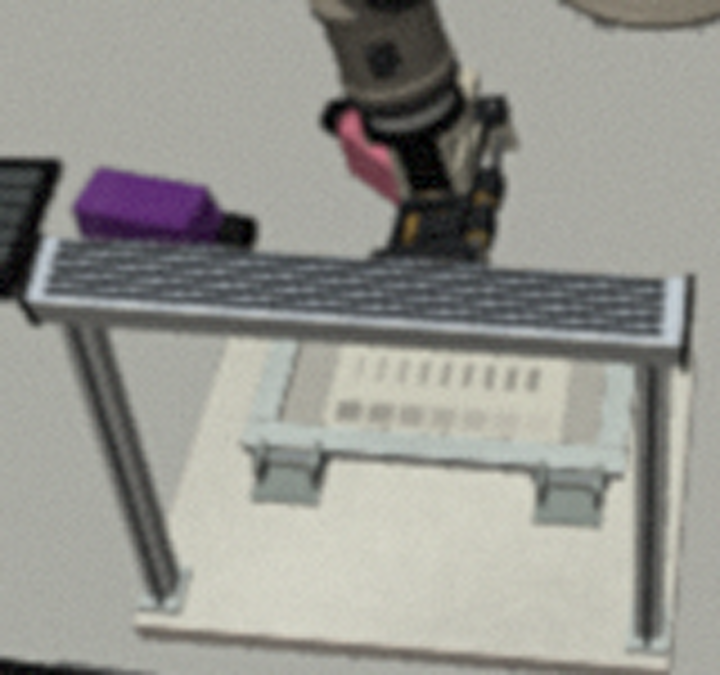

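Request:
carry_out:
  moves: [0,0,0.0005,0,0,0,0,0,0,0.001,0,0,0,0,0,0,0.0015,0,0,0,0,0,0,0.0015,0,0,0,0,0,0,0.002,0,0,0,0,0,0,0.002,0,0,0,0,0,0,0.002,0,0,0,0,0,0,0.002,0,0,0,0]

```text
time: 31.0
tool_pos: [457.0, -98.8, 39.4]
tcp_rot: [3.09, -0.209, 1.584]
contact_force: [-0.6, 1.5, 2.7]
grip_width: 9.0
```

Run:
```python
from nx import *
nx([],[])
im=cv2.imread('pics/w18.png'); cv2.imwrite('pics/crop15.png',cv2.resize(im[0:180,300:480],None,fx=3.3,fy=3.3,interpolation=cv2.INTER_CUBIC))
```

```text
t31.00 [457.  -98.8  39.4] z [ 0.049  0.208 -0.977] y [0.999 0.002 0.051] j [-0.513  0.54   1.916  0.3    0.768 -0.746] F [-0.6  1.5  2.7] w9.0
rad 174.7 ang 0.031 Frad 0.6 Ftan 2.7 moment [0.05 0.2  0.09]
```

View pics/crop15.png

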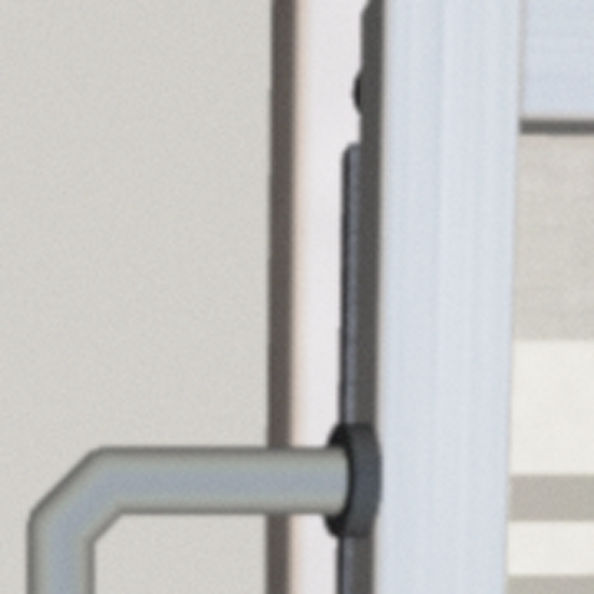

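Request:
carry_out:
  moves: [0,0,0,0,0,0,0.11,0,0,0,0,0,0,0.13,0,0,0,0,0,0,0.16,0,0,0,0,0,0,0.2,0,0,0,0,0,0,0.25,0,0,0,0,0,0,0.3,0,0,0,0,0,0,0.3,0,0,0,0,0,0,0.3]

```text
time: 31.8
tool_pos: [457.0, -98.8, 39.4]
tcp_rot: [3.09, -0.209, 1.584]
contact_force: [0.5, -1.3, 0.9]
grip_width: 27.6
```

Run:
```python
from nx import *
nx([],[]); snap('wrist','w19.png')
```

```text
t31.80 [457.  -98.8  39.4] z [ 0.049  0.208 -0.977] y [0.999 0.002 0.051] j [-0.513  0.54   1.916  0.3    0.768 -0.746] F [ 0.5 -1.3  0.9] w27.6
rad 174.7 ang 0.031 Frad -0.5 Ftan 0.9 moment [-0.25  0.11  0.02]
```

View pics/w19.png

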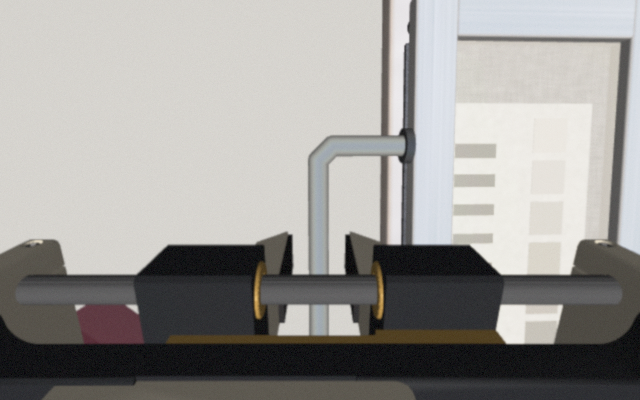

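Request:
carry_out:
  moves: [0,0,-0.02,0,0,0,0.3,0,0,-0.06,0,0,0,0.3,0,0,-0.12,0,0,0,0.3,0,0,-0.2,0,0,0,0.3,0,0,-0.3,0,0,0,0.3,0,0,-0.4,0,0,0,0.3,0,0,-0.5,0,0,0,0.3,0,0,-0.5,0,0,0,0.3]

```text
time: 32.65
tool_pos: [449.0, -142.5, 240.2]
tcp_rot: [3.081, -0.203, 1.584]
contact_force: [-0.6, 1.3, -0.6]
grip_width: 27.5
```

Run:
```python
from nx import *
st(); im,c=snap('wrist','w20.png');snap('scene','s8.png');snap('top','t8.png')
im=cv2.imread('pics/w20.png')
for q,col in ((0,(0,255,0)),(.05,(0,0,255))):
    for h in (6,):
        P=[H+[-x*np.cos(q)-h*np.sin(q),y,x*np.sin(q)+h*np.cos(q)] for x,y in [(130,130),(130,-130)]]+[hp(q,175,s) for s in (53,-53)]
        u=proj(c,P); print(q,u.round(1).tolist())
        cv2.line(im,tuple(map(int,u[0])),tuple(map(int,u[1])),col,1); cv2.line(im,tuple(map(int,u[2])),tuple(map(int,u[3])),col,1)
cv2.imwrite('pics/ov20.png',im)
a=cv2.imread('pics/t1.png') if 0 else cv2.imread('pics/top1.png'); b=cv2.imread('pics/t8.png')
cv2.imwrite('pics/cmp.png',np.hstack([cv2.resize(x[110:310,110:450],None,fx=1.17,fy=1.17) for x in (a,b)]))
```

```text
t32.65 [ 449.  -142.5  240.2] z [ 0.058  0.202 -0.978] y [0.998 0.001 0.059] j [-0.601  0.264  1.667  0.209  1.285 -0.675] F [-0.6  1.3 -0.6] w27.5
0 [[357.6, 48.3], [354.9, 288.1], [314.7, 122.8], [314.6, 219.5]]
0.05 [[358.6, 46.0], [355.8, 290.2], [315.3, 121.6], [315.2, 220.8]]
```

View pics/ov20.png

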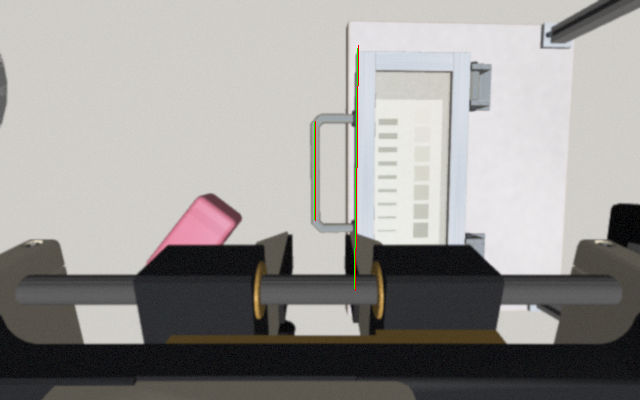

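View pics/s8.png

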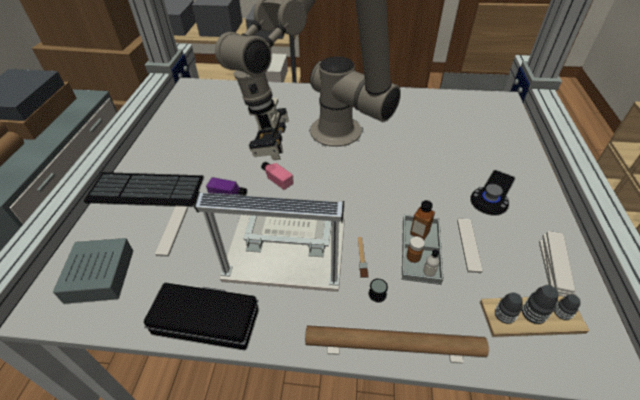

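View pics/cmp.png

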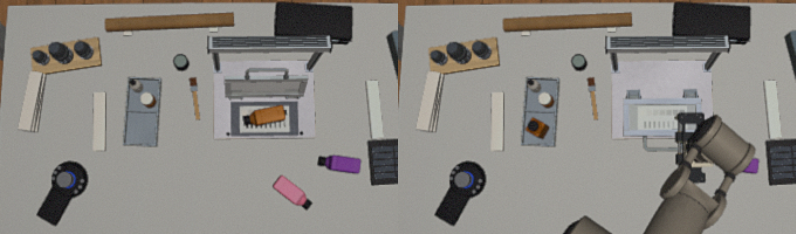

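```bash
python3 -c "
from plant import close_job
print(close_job())"
```

```text
the job is handed in; nothing more can be done
None
```

The amber bottle stands upright in the tray's empty bay and the cover is closed. The job was handed in at about 33 s.

- **Bottle:** I first dragged it about 30 mm forward on the pad so the gripper would clear the open cover. I then gripped it tilted, turned it upright, lowered it until it touched the bay floor and released it. Pictures after the release show it standing in the near bay beside the untouched jar and flask.
- **Cover:** I gripped the handle from the front and followed its arc down. I turned the tool steep near the end because the gripper body would otherwise have come too close to the pink bottle.
- **Force peak:** on the last lowering I pressed too far, and the wrist force briefly read about 38 N. I backed off and set the cover down again at about 3 N.
- **Last checks:** the cover did not move on release, and the picture fits it lying flat, though a gap of under a degree would not show there. The closed state therefore rests mainly on the contact force and the cover not moving. The contact came 5 mm above the nominal tool height. I put this down to the handle bar having slid in the pads, which I did not check separately.
- **Surroundings:** the light bar and the other objects look unmoved in the before and after pictures. The purple bottle was partly hidden in the final top picture, but the scene picture shows it in place. The robot was touching nothing.

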